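Tip the walnuts into the tilt-out bin

ROBOT

A 6-joint arm with a two-finger parallel gripper is mounted at the origin on the work surface. World frame = base frame: x ahead of the robot, y to its left, z up, the work surface at z = 0. Lengths are in m, angles in rad, forces in N, time in s.
With the tool pointing down it reaches from about 0.25 to 0.725 m from the base axis. Payload 9.7 kg.
Tool frame: the origin (TCP) lies at the very end of the fingers, on their centre line; the grasp point (between the pads) lies 19 mm behind it; z points along the fingers, y is the line along which they close (so a half turn about z gives the same grasp; the last joint's range is limited). The gripper opens to 85 mm and grips with 20 to 120 N. Pads are 22 mm wide; open, the fingers measure 114 mm over their backs; the gripper's body (76 mm by 85 mm) begins 54 mm behind the grasp point. The pads swing forward as they close: fully open they stand 13 mm farther back than shut.
Start: joints at [-1.309, 0.087, 0.176, 1.66, 0, 1.571], TCP at [0.142, -0.531, 0.231] pointing down, gripper open.
Joint ranges: [-3.13, 3.13], [-0.85, 1.81], [-1.15, 1.24], [-2.2, 2.28], [-1.44, 1.52], [-3.14, 3.14]. Speed limits (rad/s): [2.22, 2.22, 2.57, 3.14, 3.14, 3.14].

INTERFACE

Orientations are given as a rotation vector (axis times angle).
In Python, from plant import bot gives the robot as it stands.
- The arm moves only by the tool apply_moves, never from a script. Its argument "deltas" is a list of rows, each a list of 5 numbers: the shift along the tool's x, y, z in units of 800 mm (1.0 is 800 mm), then the turn about the tool's z in units of 60 degrees (1.0 is 60 degrees), then the closure, from 0 (fully open) to 1 (shut). In form: [[x, y, z, yaw, fingers], ...]. A call has 1 to 8 rows; each row is the pose to reach, as a shift and turn from the pose commanded when the call began, along the tool's axes at that moment; what a row does not reach only later rows make up. A row lasts 1/10 s, in which the tool goes at most 50 mm and 8.59 degrees, less where a joint would pass 70% of its speed; a pose out of reach is approached as far as the arm can. A call with a number of a shift or a turn outside -1 to 1 is refused whole. A call with a gripper value outside its range is refused whole. The fingers move at their own pace and stop on an object; the grip force is fixed at half the most. Time passes only in rows, so rows that repeat a pose let the fingers close. It gives the time, the measured TCP pose, the force, the opening and the grip force at its end, in the units of the state.
- bot.sense(): the state, without advancing time (a new reading comes with each control period).
- bot.capture(name): name is "side" or "top"; returns a dict with "frame" (420x560x3 uint8, red, green, blue), "mtx" (3x3 intrinsics, pixels), "R" (3x3) and "t" (3): a world point X has camera coordinates R X + t. Camera axes: x right, y down, z forward; pixel columns grow to the right and rows downward; lengths in m; the calibration is good to about 2 mm. A picture is of the moment at which its call begins. There is no depth.
- bot.close_job(): hands the job in; it is judged then, once.
The state is a dict: "time_s": time; "q": joint angles; "joint_vel": joint speeds; "joint_efforts": joint torques, N m; "tcp_pos": TCP position; "ee_rot": TCP orientation; "wrist_force": force on the tool from outside, world axes, zero at the start; "wrist_torque": the same for the moment, N m; "opening": finger opening in m; "finger_force": force on a finger pad.
Only numpy, scipy, OpenCV 4.12 (cv2) and the standard library are available. Lean on these libraries where they do the work, as an engineer would, in place of code of your own. Each camera call takes 0.05 s, during which the arm holds its last target. There are 200 camera calls.

TASK

Take the scoop tray by its handle and, with the walnuts still in it, gently rest its lip on the top edge of the open tilt-out bin's front so that it bears there for a moment; then tip all the walnuts into the bin. Put the empty tray back upright on the pastry board and push the bin fully shut, leaving the moulds, jug and rolling pin alone.

Things in the scene. Friction and masses are not known exactly. Their poses are not given: they have to be found in the camera images.
- board: Cherry-wood pastry board, 380 (x) x 440 (y) x 18 mm thick, fixed; origin at the centre of its underside, z up.
- tray: Loose aluminium scoop tray, about 0.3 kg, holding the walnuts. Origin under its floor's middle, z up, +x towards the pouring end. Floor 4 mm thick, x = -70 to 34 mm, 100 wide (y). Side walls 4 mm thick, 40 high, x = -70 to 60; back wall 40 high at x = -70. No wall at +x but a 4 mm thick, 100 wide ramp rising 25 degrees from the floor (x = 34) to the lip (x = 70, z = 19).
- tray_grip (a point): Grip point of the tray's dark wooden handle plate (50 mm wide in y, 10 thick, 62 long), at (-88, 0, 70.6) mm in the tray's frame; axes as the tray's. The plate starts on the back wall's top (x = -68, z = 36), 40 mm below this point along it, and rises leaning back 30 degrees from vertical: long direction (-0.5, 0, 0.866), faces look along (0.866, 0, 0.5).
- tray_lip (a point): Middle of the lower edge of the tray's lip, at (71, 0, 17) mm in the tray's frame; the ramp's underside runs from here down to the floor's edge. Axes as the tray's.
- bin_unit: Fixed white cabinet with a marble top that houses the tilt-out bin: 200 mm deep (x), 264 wide (y), 210 high; the top is 290 wide and its front edge lies at x = -85 mm. Origin at the centre of its underside, z up; the bin comes out of its front, which faces its own -x.
- bin (a joint): Hinge of the tilt-out bin (green front, white inside), along the unit's y at (-88, 0, 20) mm in the unit's frame. 0 = shut, front upright; grows to 0.62 rad (stop) as the front's top leans out. Stiff: it stays where it is left. Shut, the front spans x = -100 to -88, z = 20 to 175 mm, 232 mm wide.
- bin_rim (a point): Middle of the top edge of the bin's green front (12 mm thick, 232 mm wide), where the tray's lip can rest; moves with the bin. Leaning out, the outer top corner stands up to 3.5 mm higher than this point. With the bin shut it is at (-94, 0, 175) mm in the unit's frame.
- bin_in (a point): Centre of the bin's inner floor; moves and turns with the bin; axes as the unit's when the bin is shut. The inside is 114 (x) x 204 (y) mm; the sides are 90 mm high at the back and 135 at the front, the back 90 mm, the front 149 mm above this floor. With the bin shut it is at (-31, 0, 26) mm in the unit's frame.
- bin_handle (a point): Middle of the 120 mm brass bar handle (along y) on the bin's front, its axis 35 mm out of the face; with the bin shut at (-135, 0, 140) mm in the unit's frame. Moves with the bin.
- walnut0: A walnut in its shell, 36 x 30 x 30 mm, 12 g, in the tray at the start; origin at its centre.
- walnut1: A walnut in its shell, 36 x 30 x 30 mm, 12 g, in the tray at the start; origin at its centre.
- walnut2: A walnut in its shell, 36 x 30 x 30 mm, 12 g, in the tray at the start; origin at its centre.
- walnut3: A walnut in its shell, 36 x 30 x 30 mm, 12 g, in the tray at the start; origin at its centre.
- walnut4: A walnut in its shell, 36 x 30 x 30 mm, 12 g, in the tray at the start; origin at its centre.
- mould0: Red silicone cupcake mould, an open cup 72 mm wide and 36 mm high; bystander; origin under its centre.
- mould1: Blue silicone cupcake mould, an open cup 72 mm wide and 36 mm high; bystander; origin under its centre.
- jug: White ceramic jug, 104 mm wide, 150 mm high, handle to its +y (reaching 84 mm from the axis); bystander; origin under its centre.
- rolling_pin: Marble rolling pin on its wooden cradle, 430 mm long (y), 70 mm wide and 70 mm high; bystander; origin under its centre.

How it is judged:
By the outcome, as a careful person would: the job done as asked, in the order asked, and still so for the second after the job is handed in, with the robot touching nothing.
It also fails if it takes over 59 s, if anything falls off the work surface, if the arm or the gripper's body presses on something with over 40 N, if the wrist force passes 120 N, or if a joint passes its speed limit or range.

## Working session

There is one attempt and no reset: what is moved stays moved. The work goes in short steps, Python scripts to look and compute and a tool call to move; the robot and the scene stay as the last step left them, time stands still between calls to the robot, and variables do not carry over. Pictures are saved under pics/ and viewed, at most 10 in all, crops included, and the job is handed in when it is done.

Besides the shell and the picture viewer there is one more tool, called after "Emit:" as a command line: name --pt "numbers of a row" for each row, then --argument value for the rest. apply_moves: Moves the arm, as the interface text tells. Shifts and turns lie within -1 to 1; 1 stands for 800 mm of shift or 60 degrees of turn. Its arguments: {"type":"object","properties":{"deltas":{"type":"array","items":{"type":"array","items":{"type":"number"}}}},"required":["deltas"]}

```bash
ls; mkdir -p pics; python3 - <<'E'
from plant import bot
import cv2, pickle
print(bot.sense())
d={}
for n in("side","top"):
    c=bot.capture(n); d[n]=c; cv2.imwrite(f"pics/{n}0.png",c["frame"][:,:,::-1]); print(n,c["mtx"].tolist(),c["R"].tolist(),c["t"].tolist())
pickle.dump(d,open("c0.pkl","wb"))
E
```

```text
pics
{'time_s': 0.0, 'q': array([-1.30898728e+00,  8.74724816e-02,  1.75143401e-01,  1.65979970e+00,
       -1.15195390e-05,  1.57075629e+00]), 'joint_vel': array([-0.00019465,  0.00084361,  0.00025526, -0.0001244 , -0.00029432,
       -0.00066835]), 'joint_efforts': array([ 1.78239621e-03, -5.20398259e+01,  4.64796174e+01,  1.66665047e-02,
        2.26756156e-04, -3.13314183e-05]), 'tcp_pos': array([ 0.14229418, -0.53104128,  0.230581  ]), 'ee_rot': array([-3.11339743e+00, -4.09965273e-01,  2.90978721e-04]), 'wrist_force': array([-0.6073902 ,  0.43053613,  0.29974597]), 'wrist_torque': array([-0.04563953,  0.03165904, -0.00277696]), 'finger_force': 0.0, 'opening': 0.08554977128962404}
side [[525.5468625606511, 0.0, 276.43511188761426], [0.0, 525.5468625606511, 202.32343828336383], [0.0, 0.0, 1.0]] [[-0.8590391680390145, -0.5118898540289715, 0.004526048722254875], [-0.2657963394639597, 0.43846080383434183, -0.8585478608840059], [0.4374974442238462, -0.7387292473180829, -0.5127134535532116]] [0.5631114358548226, 0.2429145311150382, 1.0190572361354129]
top [[432.52092241891927, 0.0, 279.2329014042858], [0.0, 432.52092241891927, 211.76071062845847], [0.0, 0.0, 1.0]] [[0.006377769618743639, -0.9996274619063229, -0.02653792488897979], [-0.9844717191034591, -0.0016209826073489818, -0.1755357704311778], [0.1754273591552091, 0.02724536324055114, -0.9841153041395708]] [0.06547563706403217, 0.6268425746167872, 1.013402443956397]
```

View pics/side0.png

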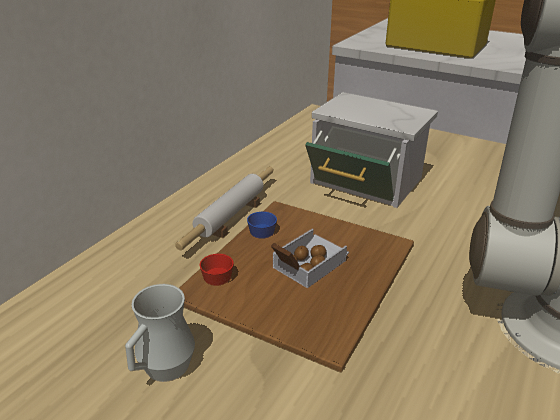

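View pics/top0.png

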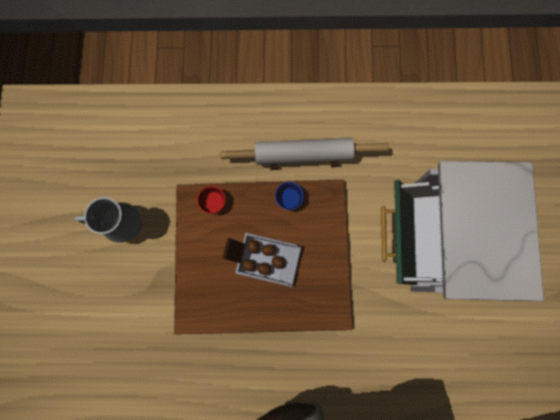

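```bash
python3 - <<'E'
import pickle,cv2,numpy as np
d=pickle.load(open("c0.pkl","rb"))
t=d["top"]["frame"][150:310,220:460,::-1]; s=d["side"]["frame"][85:295,260:450,::-1]
a=cv2.resize(t,(798,532),interpolation=cv2.INTER_CUBIC)
cv2.imwrite("pics/t1.png",a); cv2.imwrite("pics/s1.png",cv2.resize(s,(540,597),interpolation=cv2.INTER_CUBIC))
E
```

```text
(no output)
```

View pics/t1.png

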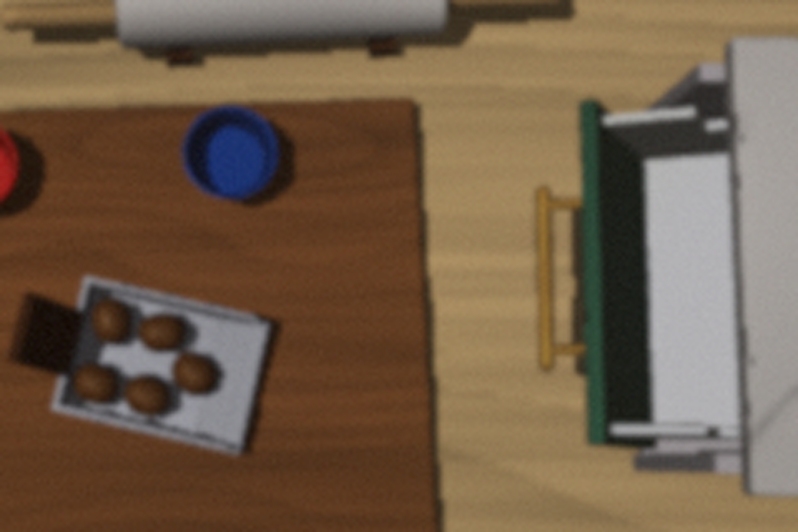

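View pics/s1.png

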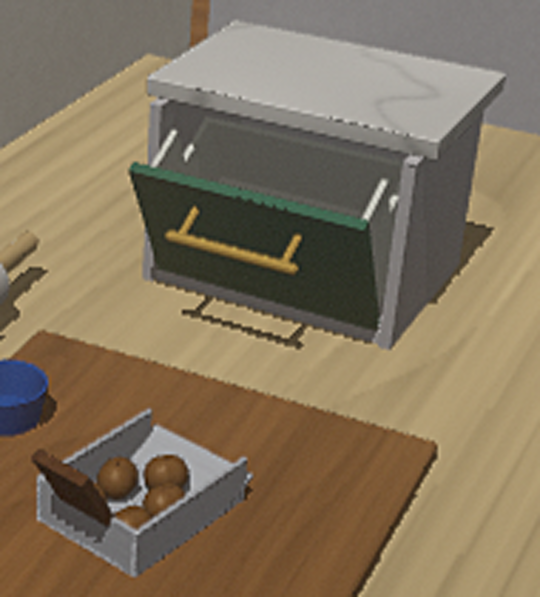

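```bash
cat > h.py <<'E'
import numpy as np, pickle
from scipy.optimize import least_squares
from scipy.spatial.transform import Rotation as Ro
def proj(c,X):
    p=(c["R"]@np.atleast_2d(X).T).T+c["t"]; q=(c["mtx"]@p.T).T; return q[:,:2]/q[:,2:]
def place(p,pts,z0):
    x,y,a=p; c,s=np.cos(a),np.sin(a); pts=np.array(pts,float)
    return np.c_[x+c*pts[:,0]-s*pts[:,1], y+s*pts[:,0]+c*pts[:,1], z0+pts[:,2]]
def binpt(p,th): # unit-frame shut point -> opened
    p=np.array(p,float)-[-.088,0,.02]; c,s=np.cos(th),np.sin(th)
    return np.array([-.088+c*p[0]-s*p[2], p[1], .02+s*p[0]+c*p[2]])
E
python3 - <<'E'
from h import *
d=pickle.load(open("c0.pkl","rb")); T,S=d["top"],d["side"]
ct=lambda a:np.array([220,150])+np.array(a)/3.325
cs=lambda a:np.array([260,85])+np.array(a)/2.842
up=[(-.085,.145,.21),(-.085,-.145,.21)]
uo=np.vstack([ct([(732,40),(747,494)])]); us=cs([(149,85),(436,143)])
f=lambda p:np.r_[(proj(T,place(p,up,0))-uo).ravel(),(proj(S,place(p,up,0))-us).ravel()]
r=least_squares(f,[.45,-.4,-1.57]); U=r.x; print("unit",U,r.fun.round(1))
rt=ct([(590,100),(598,442)]); rs=cs([(132,166),(368,226)])
def g(t):
    P=[binpt((-.094,s*.116,.175),t[0]) for s in(1,-1)]
    W=place(U,P,0); return np.r_[(proj(T,W)-rt).ravel(),(proj(S,W)-rs).ravel()]
b=least_squares(g,[.5]); print("bin",b.x,b.fun.round(1))
P=[binpt((-.094,0,.175),b.x[0])]; print("rim unit",P,"world",place(U,P,0))
tp=[(-.07,.05,.04),(-.07,-.05,.04),(.06,.05,.04),(.06,-.05,.04)]
to=ct([(85,277),(55,410),(275,318),(240,455)])
h=lambda p:(proj(T,place(p,tp,.018))-to).ravel()
r=least_squares(h,[.4,0,-1.57]); t=r.x; print("tray",t,r.fun.round(1))
print("grip",place(t,[(-.088,0,.0706)],.018)); print("side tray px",(proj(S,place(t,tp+[(-.099,.025,.09),(-.099,-.025,.09)],.018))-[260,85])*2.842)
print("top handle px",(proj(T,place(t,[(-.099,.025,.09),(-.099,-.025,.09)],.018))-[220,150])*3.325)
from plant import bot
R=Ro.from_rotvec(bot.sense()["ee_rot"]).as_matrix(); print(R.round(3), np.arctan2(R[1,1],R[0,1]))
E
```

```text
unit [ 0.5627183  -0.3588689  -1.59794547] [-0.7 -1.1 -0.7  0.8 -0.5 -3.9  1.6 -1. ]
bin [0.46421536] [-0.6 -0.6 -1.5  0.9 -0.  -1.8 -0.  -1.4]
rim unit [array([-0.16276185,  0.        ,  0.15591051])] world [[ 0.56713661 -0.19616704  0.15591051]]
tray [ 0.50734672  0.08666769 -1.79302279] [ 2.6  0.4  1.7  0.5 -2.8 -0.1 -1.4 -0.7]
grip [[0.52674208 0.1725037  0.0886    ]]
side tray px [[ 45.02095272 470.93680716]
 [145.75794213 527.97446294]
 [155.25816717 402.72337262]
 [254.54567177 452.27378369]
 [ 42.68183027 445.99705995]
 [ 94.38185166 474.60371198]]
top handle px [[ 38.01452067 294.63024233]
 [ 20.42696846 364.33413728]]
[[ 0.966  0.259 -0.   ]
 [ 0.259 -0.966  0.001]
 [ 0.    -0.001 -1.   ]] -1.3090208911409928
```

```bash
python3 - <<'E'
from h import *
d=pickle.load(open("c0.pkl","rb")); T,S=d["top"],d["side"]
ct=lambda a:np.array([220,150])+np.array(a)/3.325
cs=lambda a:np.array([260,85])+np.array(a)/2.842
tt=[(-.07,.05,.04),(-.07,-.05,.04),(.07,.05,.019),(.07,-.05,.019),(-.103,.025,.088),(-.103,-.025,.088)]
to=ct([(85,277),(55,410),(275,320),(242,455),(25,293),(12,360)])
ss=[(-.07,.05,.04),(-.07,-.05,.04),(-.07,-.05,0),(.06,.05,.04),(.06,-.05,.04),(-.103,.025,.088)]
so=cs([(38,480),(136,535),(136,575),(150,411),(246,460),(38,452)])
h=lambda p:np.r_[(proj(T,place(p,tt,.018))-to).ravel(),(proj(S,place(p,ss,.018))-so).ravel()]
r=least_squares(h,[.4,0,-1.57],loss="soft_l1"); t=r.x; print("tray",t,r.fun.reshape(-1,2).round(1).tolist())
print("grip",place(t,[(-.088,0,.0706)],.018))
E
```

```text
tray [ 0.50902106  0.09246412 -1.79331457] [[0.2, -0.3], [-0.7, -0.2], [-1.4, 0.4], [-0.4, -0.4], [-0.1, -0.5], [-1.5, 0.2], [0.4, -2.1], [1.4, -1.2], [0.7, -0.1], [0.1, -1.9], [1.2, -1.6], [-1.9, 0.7]]
grip [[0.52844147 0.17829447 0.0886    ]]
```

Emit:
apply_moves --pt "0.696 -0.731 0 -0.9 0" --pt "0.696 -0.731 0 -0.9 0" --pt "0.696 -0.731 0 -0.9 0" --pt "0.696 -0.731 0 -0.9 0" --pt "0.696 -0.731 0 -0.9 0" --pt "0.696 -0.731 0 -0.9 0" --pt "0.696 -0.731 0 -0.9 0" --pt "0.696 -0.731 0 -0.9 0"

```text
time_s: 0.9
tcp_pos: [0.3341, -0.1782, 0.2312]
ee_rot: [2.588, 1.781, 0.0]
wrist_force: [1.3, -0.3, 0.0]
opening: 0.0854
finger_force: 0.0
```

```bash
cat >> h.py <<'E'
def go(pos,yang=None):
    from plant import bot
    s=bot.sense(); R=Ro.from_rotvec(s["ee_rot"]).as_matrix(); a=np.arctan2(R[1,1],R[0,1])
    R=np.array([[-np.sin(a),np.cos(a),0],[np.cos(a),np.sin(a),0],[0,0,-1]])
    d=R.T@(np.array(pos)-s["tcp_pos"])/.8
    w=0 if yang is None else -np.degrees((yang-a+np.pi/2)%np.pi-np.pi/2)/60
    print("t",round(s["time_s"],2),"tcp",s["tcp_pos"].round(4),"yang",round(a,3),"tool x,y world",R[:2,:2].round(2).tolist(),"F",s["wrist_force"].round(2),"M",s["wrist_torque"].round(2),"open",round(s["opening"],4),s["finger_force"],"\n delta",d.round(3),round(w,3),"tilt",Ro.from_rotvec(s["ee_rot"]).as_matrix()[:,2].round(3))
    return s
E
python3 -c "
from h import *
go([.5284,.1783,.23],-.222)"
```

```text
t 0.9 tcp [ 0.3341 -0.1782  0.2312] yang -0.365 tool x,y world [[0.36, 0.93], [0.93, -0.36]] F [ 1.26 -0.34  0.02] M [-0.06 -0.   -0.04] open 0.0854 0.0 
 delta [0.503 0.068 0.002] -0.137 tilt [ 0. -0. -1.]
```

Emit:
apply_moves --pt "0.503 0.068 0.05 -0.137 0" --pt "0.503 0.068 0.05 -0.137 0" --pt "0.503 0.068 0.05 -0.137 0" --pt "0.503 0.068 0.05 -0.137 0" --pt "0.503 0.068 0.05 -0.137 0" --pt "0.503 0.068 0.05 -0.137 0" --pt "0.503 0.068 0.05 -0.137 0" --pt "0.503 0.068 0.05 -0.137 0"

```text
time_s: 1.7
tcp_pos: [0.5254, 0.1713, 0.1915]
ee_rot: [-2.454, -1.961, 0.0]
wrist_force: [1.2, -0.5, 0.7]
opening: 0.0854
finger_force: 0.0
```

Emit:
apply_moves --pt "0 0 0 0 0" --pt "0 0 0 0 0"

```text
time_s: 1.9
tcp_pos: [0.5247, 0.1699, 0.1908]
ee_rot: [-2.452, -1.962, 0.004]
wrist_force: [-0.5, 0.7, -0.4]
opening: 0.0855
finger_force: 0.0
```

```bash
python3 - <<'E'
from h import *
from plant import bot
import cv2
go([.5284,.1783,.068],-.222)
a=bot.capture("top")["frame"][170:290,190:310,::-1];b=bot.capture("side")["frame"][180:300,240:360,::-1]
cv2.imwrite("pics/2.png",cv2.resize(np.hstack([a,b]),(800,400),interpolation=cv2.INTER_CUBIC))
E
```

```text
t 1.9 tcp [0.5247 0.1699 0.1908] yang -0.221 tool x,y world [[0.22, 0.98], [0.98, -0.22]] F [-0.55  0.65 -0.4 ] M [-0.03  0.08  0.  ] open 0.0855 0.0 
 delta [0.011 0.002 0.153] 0.001 tilt [-0.002 -0.001 -1.   ]
```

View pics/2.png

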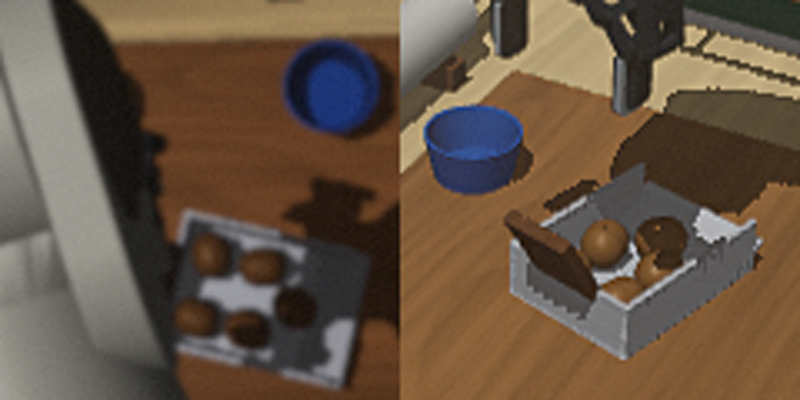

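Emit:
apply_moves --pt "0.011 0.002 0.05 0 0" --pt "0.011 0.002 0.1 0 0" --pt "0.011 0.002 0.153 0 0" --pt "0.011 0.002 0.153 0 0" --pt "0.011 0.002 0.153 0 0"

```text
time_s: 2.5
tcp_pos: [0.5283, 0.1764, 0.0711]
ee_rot: [2.456, 1.959, 0.0]
wrist_force: [0.1, 0.5, 0.6]
opening: 0.0853
finger_force: 0.0
```

```bash
python3 -c "
from h import *
go([.5284,.1783,.068],-.222)"
```

```text
t 2.5 tcp [0.5283 0.1764 0.0711] yang -0.224 tool x,y world [[0.22, 0.97], [0.97, -0.22]] F [0.06 0.51 0.64] M [ 0.02  0.01 -0.01] open 0.0853 0.0 
 delta [ 0.002 -0.     0.004] -0.002 tilt [ 0.  0. -1.]
```

Emit:
apply_moves --pt "0 0 0 0 1" --pt "0 0 0 0 1" --pt "0 0 0 0 1" --pt "0 0 0 0 1" --pt "0 0 0 0 1" --pt "0 0 0 0 1" --pt "0 0 0 0 1"

```text
time_s: 3.2
tcp_pos: [0.5296, 0.1776, 0.0721]
ee_rot: [2.454, 1.959, 0.005]
wrist_force: [-0.9, -0.2, 8.0]
opening: 0.049
finger_force: 61.2
```

Emit:
apply_moves --pt "0 0 -0.002 0 1" --pt "0 0 -0.005 0 1" --pt "0 0 -0.01 0 1" --pt "0 0 -0.015 0 1" --pt "0 0 -0.02 0 1" --pt "0 0 -0.025 0 1" --pt "0 0 -0.03 0 1" --pt "0 0 -0.03 0 1"

```text
time_s: 4.0
tcp_pos: [0.5288, 0.1775, 0.0944]
ee_rot: [2.455, 1.96, 0.001]
wrist_force: [-0.5, 0.0, -4.6]
opening: 0.0488
finger_force: 62.5
```

```bash
python3 - <<'E'
from h import *
from plant import bot
import cv2
go([.5284,.1783,.068],-.222)
a=bot.capture("top")["frame"][170:290,190:310,::-1];b=bot.capture("side")["frame"][180:300,240:360,::-1]
cv2.imwrite("pics/3.png",cv2.resize(np.hstack([a,b]),(800,400),interpolation=cv2.INTER_CUBIC))
E
```

```text
t 4.0 tcp [0.5288 0.1775 0.0944] yang -0.223 tool x,y world [[0.22, 0.98], [0.98, -0.22]] F [-0.52  0.01 -4.57] M [ 0.27 -0.07  0.01] open 0.0488 62.529040575027466 
 delta [ 0.001 -0.001  0.033] -0.001 tilt [ 0.001  0.    -1.   ]
```

View pics/3.png

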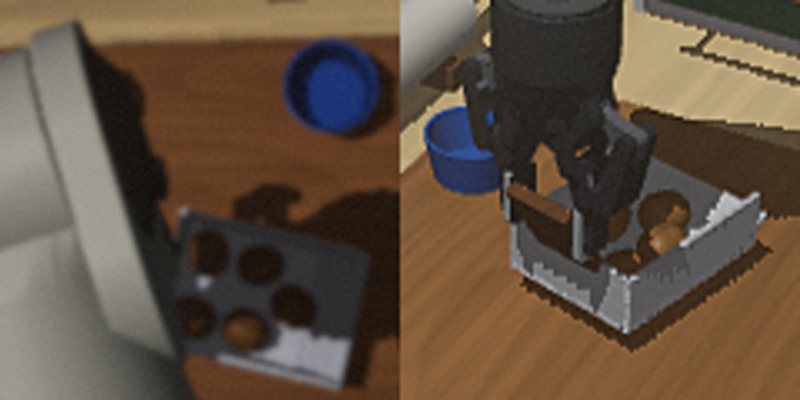

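Emit:
apply_moves --pt "0 0 -0.01 0 1" --pt "-0.003 0.001 -0.03 -0.01 1" --pt "-0.01 0.004 -0.055 -0.03 1" --pt "-0.02 0.009 -0.085 -0.05 1" --pt "-0.035 0.015 -0.115 -0.08 1" --pt "-0.052 0.022 -0.145 -0.11 1" --pt "-0.07 0.03 -0.168 -0.14 1" --pt "-0.09 0.039 -0.182 -0.187 1"

```text
time_s: 4.9
tcp_pos: [0.5432, 0.0998, 0.2415]
ee_rot: [2.249, 2.192, 0.003]
wrist_force: [-0.3, 0.4, -4.4]
opening: 0.0487
finger_force: 62.9
```

```bash
python3 -c "
from h import *
go([.571,-.035,.235],-.027)"
```

```text
t 4.9 tcp [0.5432 0.0998 0.2415] yang -0.025 tool x,y world [[0.03, 1.0], [1.0, -0.03]] F [-0.29  0.36 -4.45] M [ 0.25  0.04 -0.01] open 0.0487 62.929447889328 
 delta [-0.168  0.039  0.008] 0.001 tilt [ 0.002  0.    -1.   ]
```

Emit:
apply_moves --pt "-0.025 0.006 0 0 1" --pt "-0.05 0.012 0 0 1" --pt "-0.075 0.018 0 0 1" --pt "-0.1 0.024 0 0 1" --pt "-0.125 0.03 0.004 0 1" --pt "-0.145 0.034 0.006 0 1" --pt "-0.16 0.037 0.008 0 1" --pt "-0.168 0.039 0.008 0 1"

```text
time_s: 5.7
tcp_pos: [0.5705, -0.0359, 0.2327]
ee_rot: [-2.252, -2.19, 0.0]
wrist_force: [0.4, -0.4, -3.9]
opening: 0.0492
finger_force: 62.9
```

Emit:
apply_moves --pt "0 0 0 0 1" --pt "0 0 0 0 1"

```text
time_s: 5.9
tcp_pos: [0.5705, -0.0346, 0.233]
ee_rot: [-2.251, -2.191, -0.0]
wrist_force: [0.2, 0.3, -3.5]
opening: 0.0492
finger_force: 62.9
```

```bash
python3 - <<'E'
from h import *
from plant import bot
import cv2
go([.571,-.045,.205],-.027)
T=bot.capture("top");S=bot.capture("side")
pickle.dump((T,S),open("c4.pkl","wb"))
a=T["frame"][150:310,300:460,::-1];b=S["frame"][90:250,260:420,::-1]
cv2.imwrite("pics/4.png",cv2.resize(np.hstack([a,b]),(800,400),interpolation=cv2.INTER_CUBIC))
E
```

```text
t 5.9 tcp [ 0.5705 -0.0346  0.233 ] yang -0.027 tool x,y world [[0.03, 1.0], [1.0, -0.03]] F [ 0.17  0.29 -3.47] M [ 0.26 -0.02 -0.06] open 0.0492 62.93962597846985 
 delta [-0.013  0.001  0.035] -0.0 tilt [ 0.  0. -1.]
```

View pics/4.png

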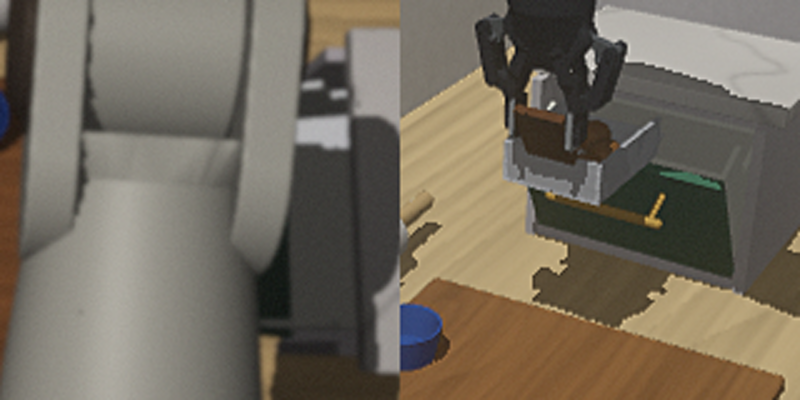

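Emit:
apply_moves --pt "-0.004 0.001 0.008 0 1" --pt "-0.009 0.001 0.017 0 1" --pt "-0.013 0.001 0.026 0 1" --pt "-0.013 0.001 0.033 0 1" --pt "-0.013 0.001 0.035 0 1"

```text
time_s: 6.5
tcp_pos: [0.5707, -0.0454, 0.204]
ee_rot: [-2.251, -2.19, 0.001]
wrist_force: [-0.6, -0.2, -3.4]
opening: 0.049
finger_force: 63.1
```

```bash
python3 -c "
from h import *
go([.571,-.045,.195],-.027)"
```

```text
t 6.5 tcp [ 0.5707 -0.0454  0.204 ] yang -0.027 tool x,y world [[0.03, 1.0], [1.0, -0.03]] F [-0.61 -0.19 -3.44] M [ 0.23 -0.03 -0.01] open 0.049 63.06841850280762 
 delta [0.001 0.    0.011] -0.0 tilt [-0.001  0.    -1.   ]
```

Emit:
apply_moves --pt "0 0 0.0025 0 1" --pt "0 0 0.005 0 1" --pt "0 0 0.005 0 1"

```text
time_s: 6.8
tcp_pos: [0.571, -0.0453, 0.2007]
ee_rot: [-2.251, -2.191, 0.0]
wrist_force: [-0.6, -0.1, -4.0]
opening: 0.0489
finger_force: 63.1
```

```bash
python3 -c "
from h import *
go([.571,-.045,.195],-.027)"
```

```text
t 6.8 tcp [ 0.571  -0.0453  0.2007] yang -0.027 tool x,y world [[0.03, 1.0], [1.0, -0.03]] F [-0.58 -0.11 -3.98] M [ 0.24 -0.02 -0.01] open 0.0489 63.075878620147705 
 delta [0.    0.    0.007] -0.0 tilt [-0.  0. -1.]
```

Emit:
apply_moves --pt "0 0 0.0025 0 1" --pt "0 0 0.0025 0 1" --pt "0 0 0.0025 0 1"

```text
time_s: 7.1
tcp_pos: [0.571, -0.0454, 0.1989]
ee_rot: [2.251, 2.191, -0.0]
wrist_force: [0.3, 0.6, -3.3]
opening: 0.049
finger_force: 63.1
```

```bash
python3 -c "
from h import *
go([.571,-.045,.195],-.027)"
```

```text
t 7.1 tcp [ 0.571  -0.0454  0.1989] yang -0.027 tool x,y world [[0.03, 1.0], [1.0, -0.03]] F [ 0.33  0.58 -3.32] M [ 0.27  0.01 -0.02] open 0.049 63.09333801269531 
 delta [ 0.001 -0.     0.005] -0.0 tilt [ 0. -0. -1.]
```

Emit:
apply_moves --pt "0 0 0.0015 0 1" --pt "0 0 0.003 0 1" --pt "0 0 0.003 0 1" --pt "0 0 0.003 0 1"

```text
time_s: 7.5
tcp_pos: [0.571, -0.0454, 0.1964]
ee_rot: [-2.251, -2.191, 0.0]
wrist_force: [-0.2, -0.3, -4.3]
opening: 0.0491
finger_force: 63.1
```

```bash
python3 -c "
from h import *
go([.571,-.045,.195],-.027)"
```

```text
t 7.5 tcp [ 0.571  -0.0454  0.1964] yang -0.027 tool x,y world [[0.03, 1.0], [1.0, -0.03]] F [-0.23 -0.28 -4.3 ] M [0.25 0.02 0.  ] open 0.0491 63.06145906448364 
 delta [ 0.    -0.     0.002] -0.0 tilt [-0. -0. -1.]
```

Emit:
apply_moves --pt "0 0 0.0015 0 1" --pt "0 0 0.003 0 1" --pt "0 0 0.003 0 1" --pt "0 0 0.003 0 1"

```text
time_s: 7.9
tcp_pos: [0.5711, -0.0452, 0.1943]
ee_rot: [2.251, 2.191, 0.001]
wrist_force: [-0.1, 2.6, -0.4]
opening: 0.0485
finger_force: 63.3
```

```bash
python3 -c "
from h import *
go([.571,-.045,.195],-.027)"
```

```text
t 7.9 tcp [ 0.5711 -0.0452  0.1943] yang -0.027 tool x,y world [[0.03, 1.0], [1.0, -0.03]] F [-0.06  2.64 -0.44] M [ 0.43  0.03 -0.  ] open 0.0485 63.26258182525635 
 delta [ 0.    -0.    -0.001] -0.0 tilt [ 0.  0. -1.]
```

Emit:
apply_moves --pt "0 0 0 0 1" --pt "0 0 0 0 1" --pt "0 0 0 0 1" --pt "0 0 0 0 1" --pt "0 0 0 0 1" --pt "0 0 0 0 1" --pt "0 0 0 0 1" --pt "0 0 0 0 1"

```text
time_s: 8.7
tcp_pos: [0.571, -0.0453, 0.1941]
ee_rot: [2.251, 2.191, 0.0]
wrist_force: [-1.0, 4.1, -0.1]
opening: 0.0488
finger_force: 63.2
```

Emit:
apply_moves --pt "0 0 0 0 0.6" --pt "0 0 0 0 0.6" --pt "0 0 0 0 0.6"

```text
time_s: 9.0
tcp_pos: [0.5711, -0.0454, 0.1941]
ee_rot: [2.251, 2.191, 0.0]
wrist_force: [-0.2, 5.9, -0.5]
opening: 0.0491
finger_force: 63.2
```

Emit:
apply_moves --pt "0 0 0 0 0.5" --pt "0 0 0 0 0.5" --pt "0 0 0 0 0.5"

```text
time_s: 9.3
tcp_pos: [0.571, -0.0454, 0.1941]
ee_rot: [2.251, 2.191, 0.0]
wrist_force: [-0.0, 4.8, 1.1]
opening: 0.0487
finger_force: 63.2
```

Emit:
apply_moves --pt "0 0 -0.01 0 1" --pt "0 0 -0.03 0 1" --pt "-0.005 0 -0.048 0 1" --pt "-0.015 0 -0.053 0 1" --pt "-0.03 0 -0.053 0 1" --pt "-0.045 0 -0.053 0 1" --pt "-0.06 0 -0.053 0 1" --pt "-0.07 0 -0.053 0 1"

```text
time_s: 10.1
tcp_pos: [0.5691, -0.1029, 0.2358]
ee_rot: [-2.252, -2.189, 0.001]
wrist_force: [-0.3, 0.6, -3.6]
opening: 0.0487
finger_force: 63.1
```

Emit:
apply_moves --pt "-0.003 0 0 0 1" --pt "-0.006 0 0 0 1" --pt "-0.006 0 0 0 1" --pt "-0.006 0 0 0 1"

```text
time_s: 10.5
tcp_pos: [0.5694, -0.1059, 0.2365]
ee_rot: [-2.251, -2.191, -0.0]
wrist_force: [0.2, -0.1, -3.7]
opening: 0.0492
finger_force: 63.1
```

```bash
python3 - <<'E'
from h import *
from plant import bot
import cv2
go([.571,-.115,.237],-.027)
T=bot.capture("top");S=bot.capture("side")
pickle.dump((T,S),open("c5.pkl","wb"))
a=T["frame"][150:310,300:460,::-1];b=S["frame"][90:250,260:420,::-1]
cv2.imwrite("pics/5.png",cv2.resize(np.hstack([a,b]),(800,400),interpolation=cv2.INTER_CUBIC))
E
```

```text
t 10.5 tcp [ 0.5694 -0.1059  0.2365] yang -0.027 tool x,y world [[0.03, 1.0], [1.0, -0.03]] F [ 0.21 -0.14 -3.72] M [ 0.27 -0.05  0.  ] open 0.0492 63.120810985565186 
 delta [-0.011  0.002 -0.001] 0.0 tilt [ 0.  0. -1.]
```

View pics/5.png

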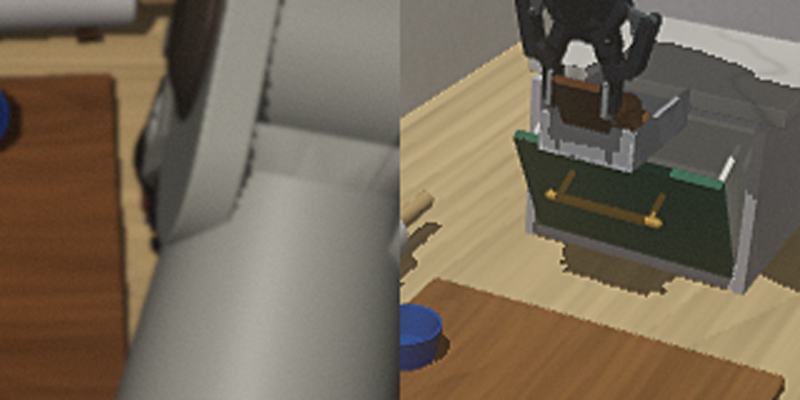

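Emit:
apply_moves --pt "-0.004 0 0 0 1" --pt "-0.008 0 0 0 1" --pt "-0.011 0 0 0 1" --pt "-0.013 0 0 0 1" --pt "-0.013 0 0 0 1"

```text
time_s: 11.1
tcp_pos: [0.5691, -0.1169, 0.2364]
ee_rot: [2.252, 2.191, -0.0]
wrist_force: [-0.3, 0.3, -4.1]
opening: 0.0491
finger_force: 63.1
```

```bash
python3 -c "
from h import *
go([.571,-.115,.237],-.027)"
```

```text
t 11.1 tcp [ 0.5691 -0.1169  0.2364] yang -0.028 tool x,y world [[0.03, 1.0], [1.0, -0.03]] F [-0.27  0.34 -4.11] M [ 0.26  0.01 -0.02] open 0.0491 63.117109537124634 
 delta [ 0.002  0.002 -0.001] -0.001 tilt [-0. -0. -1.]
```

Emit:
apply_moves --pt "-0.003 0 0 0 1" --pt "-0.006 0 0 0 1" --pt "-0.006 0 0 0 1"

```text
time_s: 11.4
tcp_pos: [0.5688, -0.1205, 0.2368]
ee_rot: [-2.25, -2.191, -0.003]
wrist_force: [-0.6, 6.4, -3.0]
opening: 0.0492
finger_force: 63.4
```

```bash
python3 -c "
from h import *
go([.571,-.115,.237],-.027)"
```

```text
t 11.4 tcp [ 0.5688 -0.1205  0.2368] yang -0.027 tool x,y world [[0.03, 1.0], [1.0, -0.03]] F [-0.62  6.38 -2.96] M [1.48 0.15 0.04] open 0.0492 63.37898254394531 
 delta [ 0.007  0.003 -0.   ] 0.0 tilt [ 0.     0.002 -1.   ]
```

Emit:
apply_moves --pt "-0.0025 0 -0.004 0 1" --pt "-0.005 0 -0.008 0 1" --pt "-0.0065 0 -0.0125 0 1" --pt "-0.008 0 -0.017 0 1" --pt "-0.008 0 -0.017 0 1"

```text
time_s: 11.9
tcp_pos: [0.5689, -0.1273, 0.2504]
ee_rot: [-2.25, -2.191, -0.002]
wrist_force: [-0.3, 6.1, -5.1]
opening: 0.0491
finger_force: 63.6
```

```bash
python3 -c "
from h import *
go([.571,-.115,.237],-.027)"
```

```text
t 11.9 tcp [ 0.5689 -0.1273  0.2504] yang -0.027 tool x,y world [[0.03, 1.0], [1.0, -0.03]] F [-0.32  6.07 -5.07] M [1.81 0.04 0.1 ] open 0.0491 63.598397970199585 
 delta [0.015 0.002 0.017] 0.0 tilt [ 0.     0.001 -1.   ]
```

Emit:
apply_moves --pt "-0.002 0 -0.004 0 1" --pt "-0.004 0 -0.008 0 1" --pt "-0.006 0 -0.012 0 1" --pt "-0.008 0 -0.016 0 1" --pt "-0.0105 0 -0.02 0 1" --pt "-0.013 0 -0.024 0 1" --pt "-0.015 0 -0.028 0 1" --pt "-0.0175 0 -0.032 0 1"

```text
time_s: 12.7
tcp_pos: [0.5683, -0.1419, 0.2759]
ee_rot: [-2.251, -2.191, 0.0]
wrist_force: [-1.6, 2.2, -5.4]
opening: 0.0486
finger_force: 65.3
```

```bash
python3 - <<'E'
from h import *
from plant import bot
import cv2
go([.571,-.115,.237],-.027)
S=bot.capture("side")
pickle.dump(S,open("c6.pkl","wb"))
b=S["frame"][90:190,290:400,::-1]
cv2.imwrite("pics/6.png",cv2.resize(b,(660,600),interpolation=cv2.INTER_CUBIC))
E
```

```text
t 12.7 tcp [ 0.5683 -0.1419  0.2759] yang -0.027 tool x,y world [[0.03, 1.0], [1.0, -0.03]] F [-1.56  2.23 -5.43] M [ 1.1   0.35 -0.15] open 0.0486 65.32320857048035 
 delta [0.034 0.002 0.049] -0.0 tilt [-0.  0. -1.]
```

View pics/6.png

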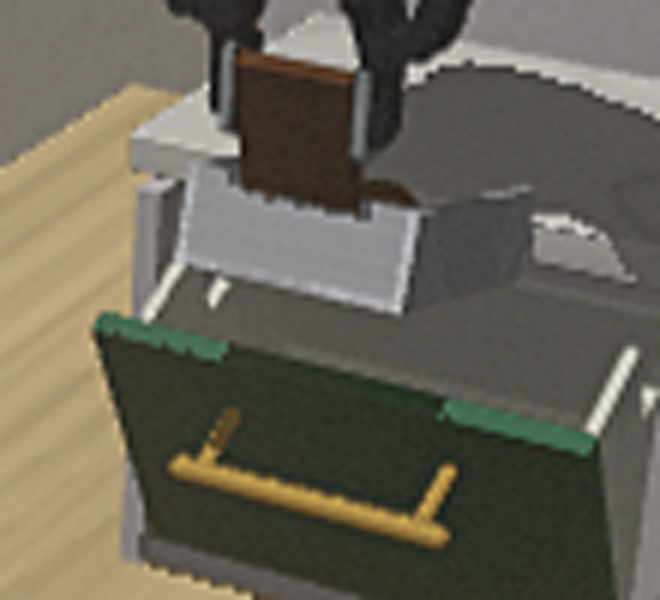

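```bash
cat >> h.py <<'E'
def traypts(tcp,phi,pts,yaw=-1.598):
    P=np.array(pts,float)-[-.088,0,.0706]; c,s=np.cos(phi),np.sin(phi)
    Q=np.c_[c*P[:,0]+s*P[:,2],P[:,1],-s*P[:,0]+c*P[:,2]]
    return place([tcp[0],tcp[1],yaw],Q,tcp[2]+.0171)
E
python3 - <<'E'
from h import *
S=pickle.load(open("c6.pkl","rb")); tcp=np.array([.5683,-.1419,.2759])
pts=[(-.07,.05,.04),(-.07,-.05,.04),(-.07,.05,0),(-.07,-.05,0),(.06,-.05,.04)]
o=np.array([(195,165),(420,212),(185,262),(405,312),(532,188)])/6+[290,90]
f=lambda p:np.r_[(proj(S,traypts(tcp+[p[1],p[2],p[3]],p[0],pts))-o).ravel(),p[1:]*100]
r=least_squares(f,[.25,0,0,0]); p=r.x; print(np.degrees(p[0]),p[1:],r.fun.round(1))
print("lip,walltop",traypts(tcp+p[1:],p[0],[(.071,0,.017),(.06,0,.04)]))
E
```

```text
14.257830591089947 [ 0.00180006 -0.00306985 -0.00644113] [-0.  -0.5  0.3  0.4 -1.  -0.5 -0.4  0.4  1.3  0.   0.2 -0.3 -0.6]
lip,walltop [[ 0.5662675  -0.28581916  0.19545047]
 [ 0.56640341 -0.28082441  0.22045115]]
```

Emit:
apply_moves --pt "-0.003 0 -0.005 0 1" --pt "-0.006 0 -0.009 0 1" --pt "-0.009 0 -0.0135 0 1" --pt "-0.012 0 -0.018 0 1" --pt "0.005 0 -0.018 0 1" --pt "0.027 0 -0.018 0 1" --pt "0.027 0 -0.01 0 1" --pt "0.027 0 0.01 0 1"

```text
time_s: 13.55
tcp_pos: [0.5695, -0.1189, 0.2686]
ee_rot: [2.248, 2.191, 0.002]
wrist_force: [0.0, -1.0, -4.2]
opening: 0.0492
finger_force: 66.5
```

```bash
python3 - <<'E'
from h import *
from plant import bot
import cv2
go([.5675,-.1635,.246],-.027)
S=bot.capture("side")
pickle.dump(S,open("c7.pkl","wb"))
b=S["frame"][90:190,290:400,::-1]
cv2.imwrite("pics/7.png",cv2.resize(b,(660,600),interpolation=cv2.INTER_CUBIC))
E
```

```text
t 13.55 tcp [ 0.5695 -0.1189  0.2686] yang -0.026 tool x,y world [[0.03, 1.0], [1.0, -0.03]] F [ 0.01 -0.97 -4.18] M [0.15 0.   0.05] open 0.0492 66.4719021320343 
 delta [-0.056 -0.001  0.028] 0.001 tilt [ 0.003 -0.001 -1.   ]
```

Emit:
apply_moves --pt "0 0 0.008 0 1" --pt "-0.006 0 0.013 0 1" --pt "-0.016 0 0.016 0 1" --pt "-0.026 0 0.019 0 1" --pt "-0.036 0 0.022 0 1" --pt "-0.046 0 0.025 0 1" --pt "-0.056 0 0.028 0 1" --pt "-0.056 0 0.028 0 1"

```text
time_s: 14.4
tcp_pos: [0.5675, -0.1662, 0.2447]
ee_rot: [-2.253, -2.189, 0.001]
wrist_force: [-0.4, -0.1, -4.2]
opening: 0.0489
finger_force: 66.5
```

```bash
python3 - <<'E'
from h import *
go([.5675,-.1635,.246],-.027)
E
```

```text
t 14.4 tcp [ 0.5675 -0.1662  0.2447] yang -0.029 tool x,y world [[0.03, 1.0], [1.0, -0.03]] F [-0.4  -0.14 -4.22] M [ 0.17 -0.03  0.01] open 0.0489 66.47075414657593 
 delta [ 0.003 -0.    -0.002] -0.001 tilt [-0.001 -0.    -1.   ]
```

Emit:
apply_moves --pt "0 0 -0.004 0 1" --pt "0 0 -0.008 0 1" --pt "-0.002 0 -0.013 0 1" --pt "-0.005 0 -0.018 0 1" --pt "-0.009 0 -0.023 0 1" --pt "-0.013 0 -0.028 0 1" --pt "-0.013 0 -0.028 0 1"

```text
time_s: 15.1
tcp_pos: [0.5675, -0.1757, 0.2683]
ee_rot: [2.252, 2.19, 0.0]
wrist_force: [-0.2, 1.4, -5.5]
opening: 0.0491
finger_force: 68.9
```

```bash
python3 - <<'E'
from h import *
go([.5675,-.1635,.246],-.027)
E
```

```text
t 15.1 tcp [ 0.5675 -0.1757  0.2683] yang -0.028 tool x,y world [[0.03, 1.0], [1.0, -0.03]] F [-0.21  1.36 -5.47] M [ 0.88  0.18 -0.04] open 0.0491 68.91961812973022 
 delta [ 0.015 -0.     0.028] -0.001 tilt [ 0.001 -0.    -1.   ]
```

Emit:
apply_moves --pt "-0.004 0 -0.005 0 1" --pt "-0.009 0 -0.01 0 1" --pt "-0.016 0 -0.016 0 1" --pt "-0.022 0 -0.021 0 1" --pt "-0.028 0 -0.026 0 1" --pt "-0.034 0 -0.03 0 1" --pt "-0.041 0 -0.034 0 1" --pt "-0.048 0 -0.038 0 1"

```text
time_s: 15.9
tcp_pos: [0.5664, -0.2141, 0.2983]
ee_rot: [-2.251, -2.191, -0.0]
wrist_force: [0.4, 2.4, -7.2]
opening: 0.0492
finger_force: 68.5
```

```bash
python3 - <<'E'
from h import *
go([.5675,-.1635,.246],-.027)
E
```

```text
t 15.9 tcp [ 0.5664 -0.2141  0.2983] yang -0.027 tool x,y world [[0.03, 1.0], [1.0, -0.03]] F [ 0.44  2.37 -7.22] M [ 1.02 -0.02  0.02] open 0.0492 68.45280289649963 
 delta [ 0.063 -0.     0.065] -0.0 tilt [-0.  0. -1.]
```

Emit:
apply_moves --pt "-0.008 0 -0.005 0 1" --pt "-0.015 0 -0.008 0 1" --pt "-0.022 0 -0.011 0 1" --pt "-0.029 0 -0.014 0 1" --pt "-0.036 0 -0.016 0 1" --pt "-0.043 0 -0.018 0 1" --pt "-0.05 0 -0.019 0 1" --pt "-0.05 0 -0.019 0 1"

```text
time_s: 16.7
tcp_pos: [0.5653, -0.2544, 0.3136]
ee_rot: [2.252, 2.19, 0.0]
wrist_force: [0.1, 3.1, -5.2]
opening: 0.0492
finger_force: 64.9
```

```bash
python3 - <<'E'
from h import *
from plant import bot
import cv2
go([.5675,-.1635,.246],-.027)
S=bot.capture("side")
pickle.dump(S,open("c8.pkl","wb"))
b=S["frame"][70:190,280:400,::-1]
cv2.imwrite("pics/8.png",cv2.resize(b,(600,600),interpolation=cv2.INTER_CUBIC))
E
```

```text
t 16.7 tcp [ 0.5653 -0.2544  0.3136] yang -0.028 tool x,y world [[0.03, 1.0], [1.0, -0.03]] F [ 0.1   3.15 -5.2 ] M [ 1.1   0.07 -0.03] open 0.0492 64.86020922660828 
 delta [ 0.114 -0.     0.084] -0.001 tilt [ 0. -0. -1.]
```

View pics/8.png

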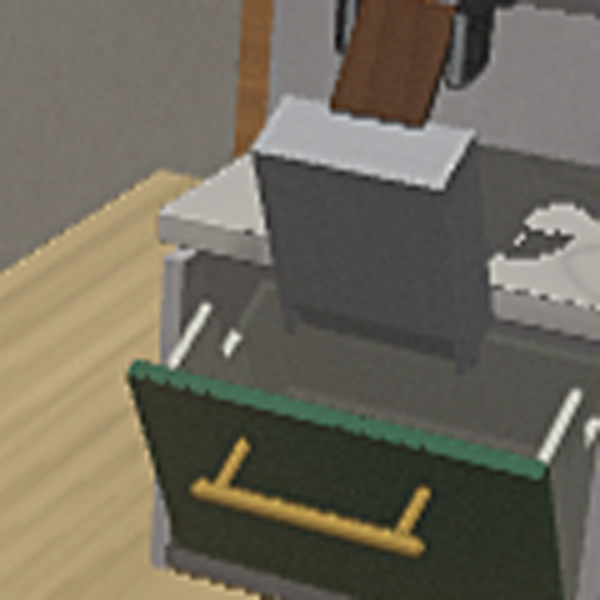

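Emit:
apply_moves --pt "0.004 0 0 0 1" --pt "0.004 0 0 0 1" --pt "0.008 0 -0.01 0 1" --pt "0.012 0 -0.03 0 1" --pt "0.02 0 -0.06 0 1" --pt "0.04 0 -0.075 0 1" --pt "0.08 -0.01 -0.08 0 1" --pt "0.12 -0.02 -0.08 0 1"

```text
time_s: 17.55
tcp_pos: [0.5521, -0.1562, 0.3782]
ee_rot: [2.251, 2.189, 0.001]
wrist_force: [0.4, 0.7, -3.5]
opening: 0.0488
finger_force: 65.9
```

```bash
python3 - <<'E'
from h import *
go([.525,.026,.20],-.027)
E
```

```text
t 17.55 tcp [ 0.5521 -0.1562  0.3782] yang -0.028 tool x,y world [[0.03, 1.0], [1.0, -0.03]] F [ 0.39  0.69 -3.46] M [-0.02 -0.01  0.01] open 0.0488 65.92803955078125 
 delta [ 0.227 -0.04   0.223] -0.001 tilt [ 0.002 -0.001 -1.   ]
```

Emit:
apply_moves --pt "0.04 -0.007 0 0 1" --pt "0.09 -0.016 0 0 1" --pt "0.14 -0.025 0 0 1" --pt "0.19 -0.033 0.03 0 1" --pt "0.22 -0.038 0.07 0 1" --pt "0.227 -0.04 0.12 0 1" --pt "0.227 -0.04 0.17 0 1" --pt "0.227 -0.04 0.205 0 1"

```text
time_s: 18.35
tcp_pos: [0.5239, 0.0262, 0.2111]
ee_rot: [-2.25, -2.192, 0.002]
wrist_force: [0.1, -0.1, -4.1]
opening: 0.0492
finger_force: 65.8
```

Emit:
apply_moves --pt "0 0 0.005 0 1" --pt "0 0 0.01 0 1" --pt "0 0 0.01 0 1"

```text
time_s: 18.65
tcp_pos: [0.5254, 0.0253, 0.2068]
ee_rot: [2.25, 2.19, 0.002]
wrist_force: [0.2, -1.2, -3.3]
opening: 0.0491
finger_force: 65.8
```

```bash
python3 - <<'E'
from h import *
from plant import bot
go([.525,.026,.168],-.027)
T=bot.capture("top")
# walnut pixels: brown inside bin opening
f=T["frame"].astype(int); r=f[170:300,396:442]; m=(r[...,0]>r[...,2]*1.5+10)&(r[...,0]>35)
import cv2
n,l,st,ce=cv2.connectedComponentsWithStats(m.astype(np.uint8)); print([(s[:5].tolist(),c.round(0).tolist()) for s,c in zip(st[1:],ce[1:]) if s[4]>15])
E
```

```text
t 18.65 tcp [0.5254 0.0253 0.2068] yang -0.027 tool x,y world [[0.03, 1.0], [1.0, -0.03]] F [ 0.21 -1.2  -3.28] M [-0.11  0.01 -0.01] open 0.0491 65.8450198173523 
 delta [ 0.001 -0.001  0.049] -0.0 tilt [ 0.002 -0.    -1.   ]
[([0, 0, 32, 13, 307], [13.0, 5.0]), ([17, 35, 12, 11, 98], [23.0, 40.0]), ([18, 52, 10, 5, 27], [23.0, 54.0]), ([41, 124, 5, 6, 29], [43.0, 126.0])]
```

Emit:
apply_moves --pt "0 0 0.015 0 1" --pt "0 0 0.03 0 1" --pt "0 0 0.037 0 1" --pt "0 0 0.042 0 1" --pt "0 0 0.042 0 1"

```text
time_s: 19.2
tcp_pos: [0.5246, 0.025, 0.1709]
ee_rot: [-2.251, -2.19, 0.001]
wrist_force: [1.1, 1.0, -3.5]
opening: 0.0492
finger_force: 65.8
```

```bash
python3 - <<'E'
from h import *
go([.525,.026,.168],-.027)
E
```

```text
t 19.2 tcp [0.5246 0.025  0.1709] yang -0.027 tool x,y world [[0.03, 1.0], [1.0, -0.03]] F [ 1.13  0.97 -3.54] M [-0.1   0.01 -0.01] open 0.0492 65.82638740539551 
 delta [0.001 0.    0.004] -0.0 tilt [-0.001 -0.    -1.   ]
```

Emit:
apply_moves --pt "0 0 0.003 0 1" --pt "0 0 0.006 0 1" --pt "0.002 0 0.008 0 1" --pt "0.002 0 0.008 0 1"

```text
time_s: 19.6
tcp_pos: [0.5249, 0.0269, 0.1651]
ee_rot: [-2.251, -2.191, 0.0]
wrist_force: [0.3, 0.1, -3.7]
opening: 0.0488
finger_force: 65.9
```

```bash
python3 - <<'E'
from h import *
go([.525,.026,.168],-.027)
E
```

```text
t 19.6 tcp [0.5249 0.0269 0.1651] yang -0.027 tool x,y world [[0.03, 1.0], [1.0, -0.03]] F [ 0.28  0.13 -3.66] M [-0.11  0.04  0.01] open 0.0488 65.90240478515625 
 delta [-0.001  0.    -0.004] -0.0 tilt [-0.  0. -1.]
```

Emit:
apply_moves --pt "0.002 0 0.003 0 1" --pt "0.005 0 0.006 0 1" --pt "0.008 0 0.009 0 1" --pt "0.008 0 0.009 0 1"

```text
time_s: 20.0
tcp_pos: [0.5255, 0.0337, 0.1598]
ee_rot: [2.25, 2.191, 0.003]
wrist_force: [-2.3, 0.9, 9.9]
opening: 0.0489
finger_force: 66.9
```

```bash
python3 - <<'E'
from h import *
go([.525,.026,.168],-.027)
E
```

```text
t 20.0 tcp [0.5255 0.0337 0.1598] yang -0.027 tool x,y world [[0.03, 1.0], [1.0, -0.03]] F [-2.3   0.91  9.85] M [-0.04  0.84  0.  ] open 0.0489 66.87804579734802 
 delta [-0.01 -0.   -0.01] 0.0 tilt [ 0.002  0.001 -1.   ]
```

Emit:
apply_moves --pt "0.008 0 0.001 0 1" --pt "0.016 0 0.003 0 1" --pt "0.024 0 0.006 0 1" --pt "0.032 0 0.01 0 1" --pt "0.032 0 0.01 0 1"

```text
time_s: 20.5
tcp_pos: [0.5272, 0.06, 0.154]
ee_rot: [2.248, 2.19, 0.009]
wrist_force: [-3.2, 1.5, 22.2]
opening: 0.0492
finger_force: 65.5
```

```bash
cat >> h.py <<'E'
def phi(tag,tcp,yaw,guess):
    """fit pitch/yaw of grey tray by its outline? (not used)"""
E
python3 - <<'E'
from h import *
go([.525,.026,.168],-.027)
E
```

```text
t 20.5 tcp [0.5272 0.06   0.154 ] yang -0.026 tool x,y world [[0.03, 1.0], [1.0, -0.03]] F [-3.23  1.5  22.18] M [-0.01  0.83  0.06] open 0.0492 65.46151041984558 
 delta [-0.043 -0.002 -0.017] 0.001 tilt [ 0.007  0.002 -1.   ]
```

```bash
python3 - <<'E'
from h import *
d=pickle.load(open("c0.pkl","rb")); c=d["top"]
def back(uv,z):
    q=np.linalg.solve(c["mtx"],[*uv,1]); C=-c["R"].T@c["t"]; v=c["R"].T@q; return C+v*(z-C[2])/v[2]
for u,v in [(414,100),(428,300),(437,530)]: print(back((220+u/3.325,150+v/3.325),.018))
print(back((177,185),.018),back((175,333),.018),back((384,235),.106))
go([.525,-.07,.20],-.027)
E
```

```text
[ 0.71693398 -0.09931471  0.018     ]
[ 0.56075326 -0.10676999  0.018     ]
[ 0.39037011 -0.10968388  0.018     ]
[0.70387932 0.33631062 0.018     ] [0.33047129 0.32326985 0.018     ] [ 0.56337411 -0.17678563  0.106     ]
t 20.5 tcp [0.5272 0.06   0.154 ] yang -0.026 tool x,y world [[0.03, 1.0], [1.0, -0.03]] F [-3.23  1.5  22.18] M [-0.01  0.83  0.06] open 0.0492 65.46151041984558 
 delta [-0.162  0.001 -0.057] 0.001 tilt [ 0.007  0.002 -1.   ]
```

Emit:
apply_moves --pt "0 0 -0.03 0 1" --pt "-0.02 0 -0.05 0 1" --pt "-0.07 0 -0.05 0 1" --pt "-0.12 0 -0.05 0 1" --pt "-0.17 0 -0.05 0 1" --pt "-0.2 0 -0.05 0 1" --pt "-0.202 0 -0.03 0 1" --pt "-0.202 0 -0.03 0 1"

```text
time_s: 21.3
tcp_pos: [0.5206, -0.1034, 0.1721]
ee_rot: [-2.252, -2.187, 0.002]
wrist_force: [0.7, 0.9, -3.8]
opening: 0.0488
finger_force: 64.1
```

```bash
python3 - <<'E'
from h import *
from plant import bot
go([.525,-.103,.152],-.027)
# tray pitch fit using side view grey mask vs projected silhouettes is overkill: print the dark handle plate blob
import cv2
S=bot.capture("side"); pickle.dump(S,open("c9.pkl","wb"))
E
```

```text
t 21.3 tcp [ 0.5206 -0.1034  0.1721] yang -0.029 tool x,y world [[0.03, 1.0], [1.0, -0.03]] F [ 0.67  0.89 -3.8 ] M [ 0.02  0.04 -0.04] open 0.0488 64.12524461746216 
 delta [0.001 0.005 0.025] -0.002 tilt [-0.003  0.001 -1.   ]
```

Emit:
apply_moves --pt "0.01 0 -0.012 0 1" --pt "0.04 0.002 -0.012 0 1" --pt "0.09 0.003 -0.012 0 1" --pt "0.14 0.004 -0.012 0 1" --pt "0.17 0.005 -0.012 0 1" --pt "0.179 0.005 0 0 1" --pt "0.179 0.005 0.01 0 1" --pt "0.179 0.005 0.01 0 1"

```text
time_s: 22.15
tcp_pos: [0.5287, 0.0401, 0.1651]
ee_rot: [-2.25, -2.191, 0.002]
wrist_force: [-1.2, -0.9, -3.0]
opening: 0.0488
finger_force: 64.1
```

Emit:
apply_moves --pt "0 0 0.004 0 1" --pt "0 0 0.008 0 1" --pt "0 0 0.012 0 1" --pt "0.004 0 0.014 0 1" --pt "0.004 0 0.014 0 1"

```text
time_s: 22.65
tcp_pos: [0.5295, 0.0433, 0.1555]
ee_rot: [2.251, 2.19, 0.001]
wrist_force: [-1.3, -0.2, 2.6]
opening: 0.0492
finger_force: 64.9
```

```bash
python3 - <<'E'
from h import *
go([.525,.04,.152],-.027)
E
```

```text
t 22.65 tcp [0.5295 0.0433 0.1555] yang -0.028 tool x,y world [[0.03, 1.0], [1.0, -0.03]] F [-1.35 -0.23  2.62] M [-0.43  0.31 -0.04] open 0.0492 64.87560510635376 
 delta [-0.004 -0.006  0.004] -0.001 tilt [ 0.001 -0.    -1.   ]
```

Emit:
apply_moves --pt "0.008 0 0.004 0 1" --pt "0.016 0 0.008 0 1" --pt "0.024 0 0.012 0 1" --pt "0.032 0 0.017 0 1" --pt "0.04 0 0.022 0 1" --pt "0.048 0 0.027 0 1" --pt "0.054 0 0.033 0 1" --pt "0.06 0 0.038 0 1"

```text
time_s: 23.45
tcp_pos: [0.5327, 0.0942, 0.1288]
ee_rot: [2.248, 2.192, 0.015]
wrist_force: [0.4, -2.2, 0.4]
opening: 0.0422
finger_force: 0.0
```

```bash
python3 - <<'E'
from h import *
go([.525,.04,.152],-.027)
E
```

```text
t 23.45 tcp [0.5327 0.0942 0.1288] yang -0.025 tool x,y world [[0.03, 1.0], [1.0, -0.03]] F [ 0.38 -2.15  0.43] M [-0.06  0.02 -0.03] open 0.0422 0.0 
 delta [-0.068 -0.008 -0.029] 0.002 tilt [ 0.008  0.005 -1.   ]
```

Emit:
apply_moves --pt "0 0 0 0 0" --pt "0 0 -0.03 0 0" --pt "0 0 -0.08 0 0" --pt "0 0 -0.12 0 0" --pt "-0.05 -0.05 -0.15 0 0" --pt "-0.1 -0.1 -0.15 0 0" --pt "-0.15 -0.15 -0.15 0 0" --pt "-0.2 -0.2 -0.15 0 0"

```text
time_s: 24.25
tcp_pos: [0.3871, -0.0443, 0.2443]
ee_rot: [2.25, 2.191, -0.0]
wrist_force: [0.6, -1.3, 0.1]
opening: 0.0851
finger_force: 0.0
```

```bash
python3 - <<'E'
from h import *
from plant import bot
import cv2
go([.525,.04,.152],-.027)
S=bot.capture("side");T=bot.capture("top"); pickle.dump({"side":S,"top":T},open("c10.pkl","wb"))
f=cv2.resize(T["frame"][215:305,225:355],(65,45),interpolation=cv2.INTER_AREA).astype(int)
for r in f: # coarse ascii map: #=grey/bright metal, .=board brown, d=dark
    print("".join('#' if (max(p)-min(p)<35 and max(p)>90) else 'g' if (max(p)-min(p)<20 and max(p)>45) else 'd' if max(p)<55 else '.' for p in r))
E
```

```text
t 24.25 tcp [ 0.3871 -0.0443  0.2443] yang -0.027 tool x,y world [[0.03, 1.0], [1.0, -0.03]] F [ 0.59 -1.31  0.06] M [-0.08 -0.04 -0.03] open 0.0851 0.0 
 delta [0.11  0.17  0.115] 0.0 tilt [ 0. -0. -1.]
.................................................................
.................................................................
.................................................................
.................................................................
.................................................................
.................................................................
.................................................................
.................................................................
............#################....................................
............#gggg######################..........................
............#gggg#######################g........................
............#gggg#######################g........................
.....ddd...#gggg########################g........................
.....dddddddgggg######################
[... 1373 characters left out ...]
.............................ddddddddd..
......................................................ddddggddd..
.......................................................dddggddd..
......................................................ggggggddd..
......................................................ggggggggggg
......................................................ggggggggggg
...................................................gggggggggggggg
..................................................ggggggggggggggg
..................................................gggdgg#gggggggg
..................................................ggddgg####g#ggg
..................................................ggddgg#########
```

Emit:
apply_moves --pt "-0.02 0.05 0 0 1" --pt "-0.05 0.1 0 0 1" --pt "-0.08 0.15 0 0 1" --pt "-0.1 0.2 0 0 1" --pt "-0.11 0.225 0.04 0 1" --pt "-0.11 0.229 0.09 0 1" --pt "-0.11 0.229 0.125 0 1" --pt "-0.11 0.229 0.125 0 1"

```text
time_s: 25.15
tcp_pos: [0.5676, -0.1357, 0.1393]
ee_rot: [-2.247, -2.186, 0.007]
wrist_force: [-0.4, 0.7, -0.8]
opening: 0.0
finger_force: 0.0
```

```bash
python3 - <<'E'
from h import *
import cv2
go([.567,-.175,.142],-.027)
T=pickle.load(open("c10.pkl","rb"))["top"]["frame"][172:292,392:446].astype(int)
f=T[::2]
for r in f: print("".join('N' if (p[0]>p[2]*1.5+8 and p[0]>30 and not p[1]>p[0]) else 'G' if p[1]>p[0]+8 else '#' if max(p)>100 else 'd' if max(p)<50 else '.' for p in r))
E
```

```text
t 25.15 tcp [ 0.5676 -0.1357  0.1393] yang -0.027 tool x,y world [[0.03, 1.0], [1.0, -0.03]] F [-0.38  0.67 -0.78] M [0.01 0.02 0.01] open 0.0 0.0 
 delta [-0.049  0.001 -0.003] -0.0 tilt [-0.008  0.002 -1.   ]
NNNNNNNNNNNNNNNNNNNNNNNNNNNNNNNNNN#...################
NNNNNNNNNNNNNNNNNNNNNNNNNNNNNNN###.....######...######
NNNNNNNNNNNNNNNNNNNNNNNNNNNNN##........d.d......######
NNNNNNNNNNNNNNNNNNNNNNNNNNN#........d.d.dd.d....######
NNN.....NNNNNNNNNNNNNNNNN#.......d...dddddd.....######
NN.GGGGG.NNNNNNNNNNN#################..dddd.....######
NN.GGGGGd.###########################...d........#####
NN#GGGGG.#################...............######..#####
NN#GGGGGdd..................d....d......#######..#####
NN#GGGGGddddddd.........d.d....d.................#####
NN#GGGGGdddddddddd......dd.d...........d.........#####
NN#GGGGGdddddddddddd....d..d.d....d..............#####
NNN.GGGGdddddddddddddd...............#################
NNN.GGGGGdddddddddddd.################################
NNN.GGGGddddddddddddd.################################
NN#GGGGGddddddddddddd.################################
NNNGGGGGG
[... 1710 characters left out ...]
dddddddddd..NNNNNN..#################.##
NNNN.GGGGGGdddddddddddd.###########################.##
NNNN#GGGGGGdddddddddddd.###########################.##
NNNN#GGGGGGdddddddddddd.###########################..#
NNNN#GGGGGGdddddddddddd.###########################..#
NNNN.GGGGGGdd....d.d.d..###########################.##
NNNN#GGGGGG.#######################################..#
NNNNNGGGGGG..############################...#######..#
N....GGGGGGddddddddddddd..############..........###..#
...N...#NNNNNNN.....ddddd..#########.................#
.NNNNNNNNNNNNNNNNN...ddd....d....d.ddddddd...........#
.NNNNNNNNNNNNNN...ddddddddddddddddddddddddd...........
N.NNNNNNNNNNNN.....dddddddddddddddddddddddd.......dddd
```

```bash
python3 - <<'E'
from h import *
import cv2
d0=pickle.load(open("c0.pkl","rb")); d1=pickle.load(open("c10.pkl","rb"))
t=cv2.GaussianBlur(d1["top"]["frame"],(3,3),0).astype(int)[172:292,398:446]; t0=cv2.GaussianBlur(d0["top"]["frame"],(3,3),0).astype(int)[172:292,398:446]
D=np.abs(t-t0).max(2)
for r in D[::2]: print("".join('.' if v<8 else '+' if v<25 else '#' for v in r))
# anything else changed in the top view
A=np.abs(cv2.GaussianBlur(d1["top"]["frame"],(3,3),0).astype(int)-cv2.GaussianBlur(d0["top"]["frame"],(3,3),0)).max(2)>40
n,l,s,c=cv2.connectedComponentsWithStats(A.astype(np.uint8)); print([x.tolist() for x in s[1:] if x[4]>20])
A=np.abs(cv2.GaussianBlur(d1["side"]["frame"],(3,3),0).astype(int)-cv2.GaussianBlur(d0["side"]["frame"],(3,3),0)).max(2)>40
n,l,s,c=cv2.connectedComponentsWithStats(A.astype(np.uint8)); print([x.tolist() for x in s[1:] if x[4]>20])
E
```

```text
................................................
................................................
................................................
................................................
................................................
................................................
................................................
................................................
................................................
................................................
................................................
................................................
................................................
................................................
................................................
...................+++++........................
...............+##########+.....................
..............+#############....................
..............+##############...................
..............+##############+..................
..............+##############+..................
..............+##############+..................
...............+######
[... 1901 characters left out ...]
 14, 15, 174], [465, 226, 19, 15, 240], [224, 230, 84, 57, 2297], [237, 233, 13, 11, 53], [249, 254, 8, 6, 41], [415, 254, 13, 15, 173], [333, 281, 17, 10, 110], [352, 280, 131, 140, 6650], [413, 282, 29, 6, 99], [314, 295, 66, 125, 3928], [353, 335, 98, 85, 5514], [356, 339, 2, 15, 25], [257, 388, 62, 32, 1154], [522, 411, 38, 9, 201]]
[[381, 0, 69, 71, 3460], [520, 0, 40, 84, 1853], [548, 29, 12, 6, 32], [550, 51, 10, 5, 43], [550, 58, 10, 8, 40], [546, 67, 14, 6, 41], [365, 71, 73, 74, 2913], [543, 89, 17, 10, 115], [373, 93, 187, 227, 13473], [350, 101, 13, 13, 136], [398, 139, 11, 43, 107], [272, 223, 75, 65, 1858], [338, 256, 10, 9, 28], [551, 297, 9, 15, 79], [504, 311, 56, 71, 2654]]
```

```bash
python3 - <<'E'
from h import *
import cv2
d1=pickle.load(open("c10.pkl","rb")); c=d1["top"]; S=d1["side"]
def back(uv,z,c=c):
    q=np.linalg.solve(c["mtx"],[*uv,1]); C=-c["R"].T@c["t"]; v=c["R"].T@q; return C+v*(z-C[2])/v[2]
f=c["frame"].astype(int); m=(f[...,0]>f[...,2]*1.5+8); m[:,:458]=0; m[:,492:]=0; m[:190]=0; m[250:]=0
n,l,s,ce=cv2.connectedComponentsWithStats(m.astype(np.uint8))
for a,b in zip(s[1:],ce[1:]):
    if a[4]>30:
        w=back(b,.225); ys,xs=np.where(l==list(s[:,4]).index(a[4])); cov=np.cov(xs,ys); ev,V=np.linalg.eigh(cov)
        print(a.tolist(),b.round(1),w.round(4),"side px",proj(S,w).round(0),"axes",(4*np.sqrt(ev)*2.2).round(0),V[:,1].round(2))
g=S["frame"].astype(int)
E
```

```text
[469, 200, 14, 14, 148] [475.4 206.9] [ 0.6073 -0.34    0.225 ] side px [[357. 106.]] axes [28. 32.] [-0.69  0.73]
[467, 227, 15, 13, 146] [474.1 233.1] [ 0.5531 -0.3335  0.225 ] side px [[374. 110.]] axes [26. 35.] [-0.99 -0.15]
```

Emit:
apply_moves --pt "0 0 -0.06 0 0" --pt "-0.01 0 -0.12 0.14 0" --pt "-0.05 -0.003 -0.164 0.28 0" --pt "-0.1 -0.006 -0.164 0.42 0" --pt "-0.15 -0.01 -0.164 0.56 0" --pt "-0.2 -0.011 -0.164 0.7 0" --pt "-0.24 -0.0115 -0.164 0.85 0" --pt "-0.248 -0.0115 -0.164 1.0 0"

```text
time_s: 25.95
tcp_pos: [0.5542, -0.3375, 0.2767]
ee_rot: [3.042, 0.779, 0.001]
wrist_force: [-0.0, 0.1, 0.5]
opening: 0.0855
finger_force: 0.0
```

Emit:
apply_moves --pt "0 0 0 0 0" --pt "0 0 0 0 0"

```text
time_s: 26.15
tcp_pos: [0.5548, -0.334, 0.2767]
ee_rot: [3.037, 0.8, 0.002]
wrist_force: [-0.5, -0.3, -0.0]
opening: 0.0852
finger_force: 0.0
```

```bash
python3 - <<'E'
from h import *
go([.5531,-.3335,.213],-1.07)
E
```

```text
t 26.15 tcp [ 0.5548 -0.334   0.2767] yang -1.056 tool x,y world [[0.87, 0.49], [0.49, -0.87]] F [-0.45 -0.32 -0.03] M [0.04 0.04 0.05] open 0.0852 0.0 
 delta [-0.002 -0.002  0.08 ] 0.014 tilt [ 0.001 -0.001 -1.   ]
```

Emit:
apply_moves --pt "-0.001 -0.001 0.03 0 0" --pt "-0.001 -0.001 0.06 0 0" --pt "-0.001 -0.001 0.079 0 0" --pt "-0.001 -0.001 0.079 0 0" --pt "-0.001 -0.001 0.079 0 1" --pt "-0.001 -0.001 0.079 0 1" --pt "-0.001 -0.001 0.079 0 1" --pt "-0.001 -0.001 0.079 0 1"

```text
time_s: 26.95
tcp_pos: [0.5539, -0.3342, 0.2133]
ee_rot: [3.039, 0.794, 0.002]
wrist_force: [0.1, -0.1, -0.7]
opening: 0.0311
finger_force: 59.4
```

Emit:
apply_moves --pt "0 0 0 0 1" --pt "0 0 0 0 1" --pt "0 0 0 0 1" --pt "0 0 -0.03 0 1" --pt "0 0 -0.06 0 1" --pt "0 0 -0.06 0 1"

```text
time_s: 27.55
tcp_pos: [0.5541, -0.3344, 0.2638]
ee_rot: [3.037, 0.792, 0.005]
wrist_force: [-0.2, -0.5, -0.6]
opening: 0.0312
finger_force: 59.4
```

```bash
python3 - <<'E'
from h import *
go([.56,-.238,.262],-.027)
E
```

```text
t 27.55 tcp [ 0.5541 -0.3344  0.2638] yang -1.06 tool x,y world [[0.87, 0.49], [0.49, -0.87]] F [-0.19 -0.52 -0.62] M [-0.07 -0.04 -0.  ] open 0.0312 59.426334500312805 
 delta [ 0.065 -0.102  0.002] -0.987 tilt [ 0.004 -0.002 -1.   ]
```

Held (31 mm). Carry over the bin, then lower into the gap and release.

Emit:
apply_moves --pt "0.01 -0.015 0 -0.14 1" --pt "0.025 -0.04 0 -0.28 1" --pt "0.045 -0.07 0 -0.42 1" --pt "0.06 -0.095 0 -0.56 1" --pt "0.065 -0.102 0 -0.7 1" --pt "0.065 -0.102 0 -0.84 1" --pt "0.065 -0.102 0 -0.987 1" --pt "0.065 -0.102 0 -0.987 1"

```text
time_s: 28.35
tcp_pos: [0.5589, -0.2373, 0.2596]
ee_rot: [-2.248, -2.194, 0.0]
wrist_force: [0.2, 0.5, -0.2]
opening: 0.0312
finger_force: 59.4
```

```bash
python3 - <<'E'
from h import *
go([.56,-.238,.155],-.027)
E
```

```text
t 28.35 tcp [ 0.5589 -0.2373  0.2596] yang -0.024 tool x,y world [[0.02, 1.0], [1.0, -0.02]] F [ 0.16  0.52 -0.19] M [ 0.04  0.03 -0.01] open 0.0312 59.420297741889954 
 delta [-0.001  0.001  0.131] 0.003 tilt [-0.001  0.    -1.   ]
```

Emit:
apply_moves --pt "0 0 0.04 0 1" --pt "0 0 0.08 0 1" --pt "0 0 0.115 0 1" --pt "0 0 0.125 0 1" --pt "0 0 0.125 0 0" --pt "0 0 0.125 0 0" --pt "0 0 0.125 0 0" --pt "0 0 0.125 0 0"

```text
time_s: 29.15
tcp_pos: [0.5596, -0.2377, 0.1617]
ee_rot: [2.25, 2.19, 0.001]
wrist_force: [0.2, 0.3, 1.3]
opening: 0.0848
finger_force: 0.0
```

Emit:
apply_moves --pt "0 0 -0.05 0 0" --pt "0 0 -0.1 0 0" --pt "0 0 -0.145 0 0" --pt "0 0 -0.145 0 0"

```text
time_s: 29.55
tcp_pos: [0.5601, -0.2379, 0.2828]
ee_rot: [2.245, 2.186, 0.005]
wrist_force: [0.2, -1.5, 0.4]
opening: 0.0851
finger_force: 0.0
```

```bash
python3 - <<'E'
from h import *
go([.6073,-.340,.27],-1.07)
E
```

```text
t 29.55 tcp [ 0.5601 -0.2379  0.2828] yang -0.027 tool x,y world [[0.03, 1.0], [1.0, -0.03]] F [ 0.21 -1.47  0.39] M [-0.01 -0.04  0.01] open 0.0851 0.0 
 delta [-0.126  0.062  0.016] 0.996 tilt [ 0.008 -0.003 -1.   ]
```

Emit:
apply_moves --pt "-0.04 0.02 0.005 0 0" --pt "-0.08 0.04 0.01 0 0" --pt "-0.11 0.055 0.015 0 0" --pt "-0.126 0.062 0.016 0 0" --pt "-0.126 0.062 0.016 0 0" --pt "-0.126 0.062 0.016 0 0"

```text
time_s: 30.15
tcp_pos: [0.6058, -0.3393, 0.2634]
ee_rot: [-2.251, -2.191, -0.0]
wrist_force: [0.1, 0.7, -0.3]
opening: 0.0855
finger_force: 0.0
```

```bash
python3 - <<'E'
from h import *
go([.6073,-.340,.213])
E
```

```text
t 30.15 tcp [ 0.6058 -0.3393  0.2634] yang -0.027 tool x,y world [[0.03, 1.0], [1.0, -0.03]] F [ 0.08  0.74 -0.31] M [-0.01  0.01  0.06] open 0.0855 0.0 
 delta [-0.001  0.002  0.063] 0 tilt [-0.  0. -1.]
```

Emit:
apply_moves --pt "0 0.001 0.03 0 0" --pt "-0.001 0.002 0.062 0 0" --pt "-0.001 0.002 0.062 0 0" --pt "-0.001 0.002 0.062 0 1" --pt "-0.001 0.002 0.062 0 1" --pt "-0.001 0.002 0.062 0 1" --pt "-0.001 0.002 0.062 0 1" --pt "-0.001 0.002 0.062 0 1"

```text
time_s: 30.95
tcp_pos: [0.6079, -0.3405, 0.2157]
ee_rot: [2.249, 2.19, 0.001]
wrist_force: [-0.7, 1.7, 5.7]
opening: 0.0323
finger_force: 58.9
```

Emit:
apply_moves --pt "0 0 0 0 1" --pt "0 0 0 0 1" --pt "0 0 -0.03 0 1" --pt "0 0 -0.06 0 1" --pt "0 0 -0.06 0 1"

```text
time_s: 31.45
tcp_pos: [0.6081, -0.3408, 0.2661]
ee_rot: [2.247, 2.188, 0.003]
wrist_force: [-0.1, 0.3, -0.2]
opening: 0.0318
finger_force: 59.6
```

```bash
python3 - <<'E'
from h import *
go([.575,-.238,.262],-.027)
E
```

```text
t 31.45 tcp [ 0.6081 -0.3408  0.2661] yang -0.027 tool x,y world [[0.03, 1.0], [1.0, -0.03]] F [-0.13  0.3  -0.23] M [-0.04 -0.02  0.04] open 0.0318 59.57024395465851 
 delta [ 0.127 -0.045  0.005] 0.0 tilt [ 0.005 -0.003 -1.   ]
```

Emit:
apply_moves --pt "0.03 -0.01 0 0 1" --pt "0.07 -0.025 0 0 1" --pt "0.105 -0.038 0 0 1" --pt "0.127 -0.045 0.01 0 1" --pt "0.127 -0.045 0.04 0 1" --pt "0.127 -0.045 0.08 0 1" --pt "0.127 -0.045 0.12 0 1" --pt "0.127 -0.045 0.132 0 1"

```text
time_s: 32.25
tcp_pos: [0.5728, -0.2372, 0.1525]
ee_rot: [-2.248, -2.189, 0.003]
wrist_force: [0.4, -0.1, -0.2]
opening: 0.0319
finger_force: 59.6
```

Emit:
apply_moves --pt "0 0 0 0 0" --pt "0 0 0 0 0" --pt "0 0 0 0 0" --pt "0 0 0 0 0" --pt "0 0 -0.05 0 0" --pt "0 0 -0.1 0 0" --pt "0 -0.03 -0.11 0 0" --pt "0.05 -0.08 -0.11 0 0"

```text
time_s: 33.05
tcp_pos: [0.517, -0.2031, 0.246]
ee_rot: [2.251, 2.186, 0.002]
wrist_force: [-0.3, 1.2, 0.5]
opening: 0.0853
finger_force: 0.0
```

Emit:
apply_moves --pt "0.05 -0.06 0 0 1" --pt "0.1 -0.12 0 0 1" --pt "0.15 -0.18 0 0 1" --pt "0.15 -0.18 0 0 1"

```text
time_s: 33.45
tcp_pos: [0.3732, -0.0759, 0.2453]
ee_rot: [2.25, 2.191, 0.002]
wrist_force: [1.0, 0.9, 1.8]
opening: 0.0279
finger_force: 0.0
```

```bash
python3 - <<'E'
from h import *
from plant import bot
import cv2
go([.567,-.15,.14],-.027)
c=bot.capture("top"); S=bot.capture("side"); pickle.dump({"top":c,"side":S},open("c11.pkl","wb"))
f=c["frame"].astype(int); m=(f[...,0]>f[...,2]*1.5+8)
for x0,x1,y0,y1 in [(408,442,190,272),(444,528,168,292)]:
    q=m[y0:y1,x0:x1].astype(np.uint8); n,l,s,ce=cv2.connectedComponentsWithStats(q); print([(a.tolist(),(b+[x0,y0]).round(0).tolist()) for a,b in zip(s[1:],ce[1:]) if a[4]>15])
for r in f[190:282:2,392:446]: print("".join('N' if (p[0]>p[2]*1.5+8 and p[0]>30 and not p[1]>p[0]) else 'G' if p[1]>p[0]+8 else '#' if max(p)>100 else 'd' if max(p)<50 else '.' for p in r))
E
```

```text
t 33.45 tcp [ 0.3732 -0.0759  0.2453] yang -0.027 tool x,y world [[0.03, 1.0], [1.0, -0.03]] F [1.03 0.93 1.83] M [ 0.05 -0.06  0.  ] open 0.0279 0.0 
 delta [-0.086  0.245  0.132] 0.0 tilt [ 0.002 -0.    -1.   ]
[([5, 12, 13, 68, 570], [419.0, 235.0])]
[]
NN#GGGGGddddddd.......d..d...dddd....d...........#####
NN#GGGGGGddddddddd......d...........d.....d......#####
NN#GGGGGddddddddddd........d.....................#####
NNNGGGGGdddddddddddddd...............###########.#####
NNN.GGGGGdddddddddddd.################################
NNN.GGGGddddddddddddd.################################
NNN.GGGGGdddddddddddd...NNNNNN.#######################
NN#GGGGGGddddddddddddNNNNNNNNNNN.################.####
NNN.GGGGGddddddddddddNNNNNNNNNNN..####################
NNN.GGGGGdddddddddddddNNNNNNNNNNN.####################
NNN.GGGGGdddddddddddddNNNNNNNNNN..####################
NNNGGGGGGddddddddddddd....NNNN...#####################
NN.GGGGGGdddddddddddd.###..NN..#######################
N..GGGGGGddddddddddddd...NNNNN..######################
N..GGGGGGdddddddddddddNNNNNNNNNN.#####################
N..GGGGGGddddddddd
[... 986 characters left out ...]
dddddddd..###..N..###################.##
NNN.GGGGGGddddddddddddd....NNNNN.##################.##
NNN.GGGGGGdddddddddddddNNNNNNNNNNN.###################
NNN.GGGGGGGddddddddddddNNNNNNNNNNN..###############.##
NNNN.GGGGGGddddddddddddNNNNNNNNNNN.################.##
NNNN.GGGGGGddddddddddddNNNNNNNNNNN.################.##
NNNN.GGGGGGddddddddddddd..NNNNNNN..################.##
NNNN#GGGGGGdddddddddddd.####...####################.##
NNNN#GGGGGGdddddddddddd.###########################..#
NNNN#GGGGGGdddddddddddd.###########################..#
NNNN.GGGGGGdd...........##############################
NNNN#GGGGGG.#######################################..#
NNNNN.GGGGG..############################...#######..#
```

Emit:
apply_moves --pt "-0.02 0.06 0 0 1" --pt "-0.05 0.12 0 0 1" --pt "-0.07 0.18 0 0 1" --pt "-0.075 0.23 0.01 0 1" --pt "-0.075 0.245 0.06 0 1" --pt "-0.075 0.245 0.11 0 1" --pt "-0.075 0.245 0.13 0 1" --pt "-0.075 0.245 0.13 0 1"

```text
time_s: 34.35
tcp_pos: [0.5686, -0.1424, 0.1375]
ee_rot: [-2.248, -2.189, 0.004]
wrist_force: [0.2, 0.8, 0.2]
opening: -0.0002
finger_force: 0.0
```

Emit:
apply_moves --pt "-0.02 0 0 0 1" --pt "-0.04 0 0 0 1" --pt "-0.05 0 0 0 1" --pt "-0.06 0 0 0 1" --pt "-0.07 0 0 0 1"

```text
time_s: 34.85
tcp_pos: [0.5685, -0.199, 0.142]
ee_rot: [2.25, 2.19, 0.003]
wrist_force: [-0.2, 4.1, 2.9]
opening: 0.0002
finger_force: 2.2
```

```bash
python3 - <<'E'
from h import *
go([.567,-.252,.153],-.027)
E
```

```text
t 34.85 tcp [ 0.5685 -0.199   0.142 ] yang -0.027 tool x,y world [[0.03, 1.0], [1.0, -0.03]] F [-0.16  4.07  2.95] M [ 0.8  -0.04 -0.03] open 0.0002 2.179976818151772 
 delta [-0.066 -0.    -0.014] 0.0 tilt [ 0.003  0.001 -1.   ]
```

Emit:
apply_moves --pt "-0.008 0 -0.003 0 1" --pt "-0.016 0 -0.006 0 1" --pt "-0.024 0 -0.009 0 1" --pt "-0.032 0 -0.012 0 1" --pt "-0.04 0 -0.014 0 1" --pt "-0.048 0 -0.015 0 1" --pt "-0.055 0 -0.016 0 1"

```text
time_s: 35.55
tcp_pos: [0.5667, -0.2429, 0.1532]
ee_rot: [-2.251, -2.191, 0.0]
wrist_force: [1.0, 1.6, 0.9]
opening: -0.0002
finger_force: 0.8
```

```bash
python3 - <<'E'
from h import *
go([.567,-.252,.153],-.027)
E
```

```text
t 35.55 tcp [ 0.5667 -0.2429  0.1532] yang -0.027 tool x,y world [[0.03, 1.0], [1.0, -0.03]] F [1.   1.63 0.94] M [ 0.27 -0.23  0.02] open -0.0002 0.848593671321396 
 delta [-0.011  0.001  0.   ] 0.0 tilt [-0. -0. -1.]
```

Emit:
apply_moves --pt "-0.003 0 0 0 1" --pt "-0.006 0 0 0 1" --pt "-0.009 0 0 0 1" --pt "-0.009 0 0 0 1"

```text
time_s: 35.95
tcp_pos: [0.5664, -0.2498, 0.153]
ee_rot: [-2.251, -2.191, 0.001]
wrist_force: [-1.2, -0.3, 0.3]
opening: 0.0
finger_force: 0.0
```

```bash
python3 - <<'E'
from h import *
go([.567,-.252,.153],-.027)
E
```

```text
t 35.95 tcp [ 0.5664 -0.2498  0.153 ] yang -0.027 tool x,y world [[0.03, 1.0], [1.0, -0.03]] F [-1.19 -0.3   0.32] M [ 0.04 -0.04  0.02] open 0.0 0.0 
 delta [-0.003  0.001 -0.   ] 0.0 tilt [-0. -0. -1.]
```

Emit:
apply_moves --pt "-0.004 0 0 0 1" --pt "-0.008 0 0 0 1" --pt "-0.008 0 0 0 1"

```text
time_s: 36.25
tcp_pos: [0.5663, -0.2507, 0.1531]
ee_rot: [-2.241, -2.19, -0.011]
wrist_force: [-1.1, 27.0, 4.7]
opening: -0.0
finger_force: 14.1
```

```bash
python3 - <<'E'
from h import *
go([.567,-.252,.153],-.027)
E
```

```text
t 36.25 tcp [ 0.5663 -0.2507  0.1531] yang -0.023 tool x,y world [[0.02, 1.0], [1.0, -0.02]] F [-1.06 26.96  4.67] M [ 5.44  0.2  -0.  ] open -0.0 14.119399935007095 
 delta [-0.002  0.001  0.   ] 0.004 tilt [-0.    0.01 -1.  ]
```

Emit:
apply_moves --pt "-0.003 0 0 0 1" --pt "-0.006 0 0 0 1" --pt "-0.006 0 0 0 1"

```text
time_s: 36.55
tcp_pos: [0.5663, -0.2508, 0.1532]
ee_rot: [-2.233, -2.19, -0.019]
wrist_force: [-2.5, 51.7, 9.8]
opening: 0.0002
finger_force: 25.9
```

```bash
python3 - <<'E'
from h import *
go([.567,-.252,.153],-.027)
E
```

```text
t 36.55 tcp [ 0.5663 -0.2508  0.1532] yang -0.02 tool x,y world [[0.02, 1.0], [1.0, -0.02]] F [-2.53 51.69  9.84] M [ 9.98  0.42 -0.05] open 0.0002 25.930593609809875 
 delta [-0.002  0.001  0.   ] 0.007 tilt [-0.001  0.018 -1.   ]
```

Emit:
apply_moves --pt "0.02 0 0 0 1" --pt "0.06 0 -0.02 0 1" --pt "0.1 -0.03 -0.08 0 1" --pt "0.14 -0.08 -0.11 0 1" --pt "0.16 -0.14 -0.11 0 1" --pt "0.18 -0.2 -0.11 0 1" --pt "0.18 -0.24 -0.11 0 1" --pt "0.18 -0.24 -0.11 0 1"

```text
time_s: 37.35
tcp_pos: [0.3741, -0.1108, 0.2427]
ee_rot: [2.249, 2.19, 0.001]
wrist_force: [1.8, -0.5, 0.9]
opening: -0.0
finger_force: 0.0
```

```bash
python3 - <<'E'
from h import *
from plant import bot
import cv2
go([.5,0,.2])
U=[.5645,-.363,-1.598]
c=bot.capture("top"); S=bot.capture("side"); d=pickle.load(open("c11.pkl","rb"))["top"]
f=c["frame"].astype(int); g=(f[...,1]>f[...,0]+8)&(f[...,1]>30); 
ys,xs=np.where(g[170:300,380:450]); print("green cols",np.percentile(xs+380,[2,50,98]),"rows",ys.min()+170,ys.max()+170)
for th in(0,.05): print(th,proj(c,place(U,[binpt((-.1,s*.116,.175),th) for s in(1,-1)]+[binpt((-.088,s*.116,.175),th) for s in(1,-1)],0)).round(1).tolist())
h=cv2.GaussianBlur(c["frame"],(3,3),0).astype(int)-cv2.GaussianBlur(d["frame"],(3,3),0); A=(np.abs(h).max(2)>40).astype(np.uint8)
n,l,s,ce=cv2.connectedComponentsWithStats(A); print([x.tolist() for x in s[1:] if x[4]>25])
d0=pickle.load(open("c0.pkl","rb"))["top"]["frame"]
for nm,(x0,x1,y0,y1) in dict(red=(195,230,184,216),blue=(274,307,181,213),jug=(72,128,194,244),pin=(218,392,134,170)).items():
    print(nm,np.abs(f[y0:y1,x0:x1]-d0[y0:y1,x0:x1]).mean().round(2))
E
```

```text
t 37.35 tcp [ 0.3741 -0.1108  0.2427] yang -0.026 tool x,y world [[0.03, 1.0], [1.0, -0.03]] F [ 1.78 -0.5   0.9 ] M [-0.   -0.08 -0.01] open -0.0 0.0 
 delta [0.143 0.154 0.053] 0 tilt [ 0.002 -0.001 -1.   ]
green cols [415.86 429.5  436.  ] rows 178 284
0 [[429.5, 177.3], [432.4, 283.9], [435.0, 177.4], [438.2, 284.1]]
0.05 [[425.8, 177.3], [428.6, 283.8], [431.4, 177.4], [434.4, 284.0]]
[[382, 180, 61, 119, 4422], [450, 285, 25, 11, 137], [434, 286, 10, 4, 30], [340, 289, 28, 131, 2412], [406, 289, 11, 8, 63], [419, 290, 14, 8, 76], [370, 293, 14, 5, 53], [482, 296, 44, 124, 1531], [373, 304, 5, 10, 30], [362, 309, 50, 111, 3176], [366, 321, 8, 24, 131], [454, 359, 14, 54, 178], [503, 375, 24, 22, 174], [492, 380, 6, 10, 47], [500, 399, 23, 6, 108], [388, 406, 27, 14, 284], [416, 408, 29, 12, 146]]
red 3.33
blue 3.35
jug 4.1
pin 5.05
```

```bash
python3 - <<'E'
from h import *
from plant import bot
c=bot.capture("top"); f=c["frame"].astype(int); g=(f[...,1]>f[...,0]+8)&(f[...,1]>30)
for r in (185,200,215,260,275): print(r,np.where(g[r,400:450])[0]+400, [int(v) for v in f[r,424:446,1]])
d0=pickle.load(open("c0.pkl","rb"))["top"]["frame"].astype(int)
D=np.abs(f-d0).max(2)[134:170,218:392]; print(np.percentile(D,[50,90,99,100]),(D>30).sum())
# tray check: refit footprint from metal mask
m=((f.max(2)-f.min(2)<35)&(f.max(2)>90)); m[:,:225]=0;m[:,340:]=0;m[:215]=0;m[300:]=0
import cv2
ys,xs=np.where(m); print(cv2.minAreaRect(np.c_[xs,ys].astype(np.float32)))
E
```

```text
185 [427 428 429 430 431 432 433] [38, 37, 36, 40, 53, 62, 68, 68, 67, 74, 106, 142, 153, 144, 119, 87, 84, 108, 146, 156, 161, 160]
200 [425 427 428 429 430 431 432 433 434] [38, 39, 40, 39, 43, 51, 63, 64, 66, 70, 68, 68, 64, 63, 67, 76, 93, 125, 154, 163, 165, 170]
215 [422 424 427 428 429 430 431 432 433 434] [40, 35, 39, 42, 42, 51, 64, 69, 69, 66, 62, 56, 57, 66, 69, 69, 82, 95, 128, 159, 165, 169]
260 [418 420 422 423 426 427 429 430 431 432 433 434 435 436] [38, 39, 38, 38, 37, 39, 41, 50, 65, 67, 67, 68, 64, 58, 62, 65, 64, 72, 78, 94, 121, 141]
275 [414 416 418 422 424 426 428 429 430 431 432 433 434 435 436 437] [38, 35, 38, 33, 34, 36, 35, 37, 55, 66, 67, 65, 68, 68, 64, 65, 65, 65, 70, 75, 98, 125]
[ 6.  9. 11. 15.] 0
((275.5679016113281, 252.56103515625), (57.96259307861328, 42.7017707824707), 3.2704875469207764)
```

```bash
python3 -c "
from plant import bot
print(bot.close_job())"
```

```text
the job is handed in; nothing more can be done
None
```

Handed in at 37 s: lip rested on the rim, all 5 walnuts in the bin, empty tray upright on the board and bin shut, but two walnuts rolled onto the marble top and I placed them in by gripper, and the tray slipped from the grip just above the board; the moulds, jug and pin look unmoved.

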